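# Lever a bread-board clamp screw tight with the long arm of a hex key

### The arm

A 6-joint arm with a two-finger parallel gripper is mounted at the origin on a cart in front of the work surface, level with it; the furniture and walls round the work are solid. World frame = base frame: x ahead of the robot, y to its left, z up, the work surface at z = 0. Lengths are in m, angles in rad, forces in N, time in s.
With the tool pointing down it reaches from about 0.25 to 0.775 m from the base axis. Payload 4 kg.
Tool frame: the origin (TCP) lies on the front face of the gripper's body, between the roots of the fingers; the fingertips stand 97 mm ahead of it and the grasp point (between the pads) lies 78 mm ahead of it (robot.grip_point_offset is the distance from the TCP to the grasp point, in m); z points along the fingers, y is the line along which they close (so a half turn about z gives the same grasp; the last joint's range is limited). The gripper opens to 94 mm and grips with 3 to 60 N. Pads are 16 mm wide; open, the fingers measure 119 mm over their backs; the gripper's body (75 mm by 177 mm) begins 78 mm behind the grasp point.
Start: joints at [-1.344, 0.087, 1.371, -0, 1.684, -0.103], TCP at [0.178, -0.52, 0.303] pointing down, gripper open.
Joint ranges: [-3.1, 3.1], [-0.76, 2.03], [0.27, 2.55], [-1.08, 4.22], [0.17, 2.65], [-2.57, 2.57]. Speed limits (rad/s): [2.79, 2.79, 3.14, 3.14, 3.14, 3.14].

### API

Orientations are given as a unit quaternion [x, y, z, w].
In Python, from plant import readout, cams, job, robot gives the robot as it stands. The module is installed in compiled form; this text tells all that it offers.
- The arm moves only by the tool arm_command, never from a script. Its argument "rows" is one flat list of numbers, 7 for each row, row after row: the turn, a rotation vector about the world's x, y, z normalised to -1 to 1, where 1 is 90 degrees, then the shift along the world's x, y, z normalised to -1 to 1, where 1 is 0.3 m, then the opening, from -1 (shut) to 1 (fully open), so that 0 is half open. In form: [ax, ay, az, dx, dy, dz, grip, ax, ay, az, dx, dy, dz, grip, ...]. A call has 1 to 8 rows; each row is the pose to reach, as a shift and turn from the pose commanded when the call began; what a row does not reach only later rows make up. A row lasts 1/10 s, in which the tool goes at most 50 mm and 8.59 degrees, less where a joint would pass 70% of its speed; a pose out of reach is approached as far as the arm can. A call with a number of a shift or a turn outside -1 to 1 is refused whole. A call with a gripper value outside its range is refused whole. The fingers move at their own pace and stop on an object; the grip force is fixed at half the most. Time passes only in rows, so rows that repeat a pose let the fingers close. It gives the time, the measured TCP pose, the force, the opening and the grip force at its end, in the units of the state.
- readout.read_state(): the state, without advancing time (a new reading comes with each control period).
- cams.read_camera(name): name is "side" or "top"; returns (picture, depth): 420x560x3 uint8, red, green, blue; 420x560 float32, m along the optical axis (not along the pixel's ray), 0 where there is no reading.
- cams.calibration(name): a dict with "fov_y" (degrees; the focal length in pixels is half the picture's height over the tangent of half this angle, whatever the lens; pixels are square), "cx", "cy" (the principal point, pixels), "R" (3x3) and "t" (3): a world point X has camera coordinates R X + t. Camera axes: x right, y down, z forward; pixel columns grow to the right and rows downward; lengths in m; the calibration is good to about 2 mm. A picture is of the moment at which its call begins. calibration takes no time and is no camera call.
- job.hand_in(): hands the job in; it is judged then, once.
The state is a dict: "time": time; "joint_pos": joint angles; "dq": joint speeds; "effort": joint torques, N m; "ee_pos": TCP position; "orientation": TCP orientation; "wrist_force": force on the tool from outside, world axes, zero at the start; "torque": the same for the moment, N m; "finger_gap": finger opening in m; "gripper_force": force on a finger pad.
Only numpy, scipy, OpenCV 4.12 (cv2) and the standard library are available. Lean on these libraries where they do the work, as an engineer would, in place of code of your own. Each camera call takes 0.05 s, during which the arm holds its last target. There are 200 camera calls.

### The job

The big hex key still stands with its long arm in the cap screw that locks the fence of the bread-slicing board, as it was used to run the screw down. Pull it out, turn it over and put its short arm right down into the screw, then use the long arm as a lever to turn the screw clockwise to its stop and tighten it firmly, to about 0.9 N m, on no account as much as 1.4 N m. Leave the key seated in the screw with its long arm level, and leave the things round it where they are.

Things in the scene. Friction and masses are not known exactly. Their poses are not given: they have to be found in the camera images.
- board: Bread-slicing board, fixed: wood, 200 (x) by 280 (y) by 20 mm; its x points away from the robot, yawed up to 0.35 rad. Origin: centre of the underside, below the screw; z up. Fence: aluminium plate along x, 185 mm long, at y = +30 mm, top 64 mm up. Round the screw a steel clamp block 50x50 mm, top 40 mm up. Nothing on it but the key is higher than 78 mm.
- socket (a point): Centre of the floor of the hexagonal socket in the screw head (about 38 mm across), 51.5 mm above the worktop; its mouth is 26 mm higher. 17.7 mm across flats: the key has 0.35 mm play a side and turns 0.1 rad in it, 0.2 under load; 45 degree lead-in, about 2 mm, all round. z is the screw's axis, up; x, y turn with the screw; at the start x points as the board's; flats face its +y and -y.
- hex_key: L-shaped hex key, steel, loose, about 0.25 kg, both arms 17 mm across flats. Origin: where the arms' centrelines meet at the bend. Long arm 150 mm along its -z, short arm 64 mm along its +x; flats face its +y and -y. Starts standing in the socket, bend 201 mm up, short arm along the board's +x. Short arm seated: long arm level, centreline 115 mm up, drooping up to 0.1 rad by the play.
- long_tip (a point): End of the key's long arm, on its centreline.
- short_tip (a point): End of the key's short arm, on its centreline; when seated it is on the socket's floor.
- screw (a joint): Turn of the screw in its collar, rad, growing clockwise seen from above (tightening). Starts between 0 and 0.06; at 0.7 it meets its solid stop. Until then turning it takes about 0.3 N m, and it stays where it is left.
- collar (a joint): Twist of the sprung collar under the screw (aluminium disc, 44 mm across, small pointer), rad, clockwise; it carries the screw with it. A spring of 6 N m per rad, so it shows the torque: 0.05 while the screw turns, 0.15 at 0.9 N m, 0.23 at 1.4 N m; it springs back, with screw and lever, when let go. Pushed 135 mm from the axis, the lever yields about 3 mm per newton beyond the stop.
- cheese: Bystander: wrapped block of cheese, 73x102x37 mm, lying on the board beside the fence. Origin: centre of the underside.
- lemon: Bystander: lemon, 71x53x51 mm, left of the board. Origin: centre of the underside.
- salt: Bystander: salt shaker, 44 mm across, 90 mm high, right of the board. Origin: centre of the underside.
- spice: Bystander: spice jar, 42 mm across, 96 mm high, right of the board. Origin: centre of the underside.
- timer: Bystander: kitchen timer, 62 mm across, 47 mm high, at the back. Origin: centre of the underside.
- candle: Bystander: candle in a glass, 76 mm across, 90 mm high, left of the board. Origin: centre of the underside.

How it is judged:
On the way, in this order (a step that is already met when the one before it is completed fails the run):
1. the key's short arm is right down in the screw, its long arm level (horizontal distance between short_tip and socket below 0.005 m and z of short_tip in the frame of socket below 0.006 m and angle between the x axis of hex_key and the z axis of socket, either way round below 0.2 rad and height (world z) of long_tip above 0.07 m), for 0.2 s.
2. with the short arm still in it, the screw is at its stop and tightened with at least 0.6 N m (all of step 1 and value of joint screw above 0.66 rad and value of joint collar above 0.1 rad), for 0.3 s.
At the end, for the whole second after the job is handed in: The screw is at its stop (over 0.66 of 0.7 rad), the key rests, released, with its short arm in the socket (end within 5 mm of the axis and 6 mm of the floor, upright within 0.2 rad), its long arm free and level above the board (all of step 1 and value of joint screw above 0.66 rad and linear speed of hex_key below 0.02 m/s and contact force between the fingers and hex_key below 0.1 N); the robot touches nothing.
It fails at once if the screw is overtightened: 1.4 N m or more (value of joint collar above 0.2333 rad).
It fails at once if a bystander is moved by more than 30 mm (distance of any of cheese, candle, lemon, salt, spice, timer from where it was at the start of the episode above 0.03 m).
It also fails if it takes over 72 s, if anything falls off the work surface, if the arm or the gripper's body presses on something with over 40 N, if the wrist force passes 120 N, or if a joint passes its speed limit or range.

## Working session

There is one attempt and no reset: what is moved stays moved. The work goes in short steps, Python scripts to look and compute and a tool call to move; the robot and the scene stay as the last step left them, time stands still between calls to the robot, and variables do not carry over. Pictures are saved under pics/ and viewed, at most 10 in all, crops included, and the job is handed in when it is done.

Besides the shell and the picture viewer there is one more tool, called after "Emit:" by a JSON object that holds its "name" and its "arguments". arm_command: Moves the arm, as the interface text tells. Its arguments: {"type":"object","properties":{"rows":{"type":"array"}},"required":["rows"]}

```bash
mkdir -p pics; cat > h.py <<'E'
import numpy as np, cv2
from plant import readout, cams, job, robot
def cam(n,save=None):
    p,d=cams.read_camera(n)
    if save: cv2.imwrite('pics/'+save,p[:,:,::-1])
    c=cams.calibration(n); f=210/np.tan(np.radians(c['fov_y'])/2)
    return p,d,c,f
def pts(d,c,f):
    v,u=np.mgrid[:420,:560]
    X=np.stack([(u-c['cx'])/f*d,(v-c['cy'])/f*d,d],-1)
    return (X-np.array(c['t']))@np.array(c['R'])   # R^T (X-t)
def proj(P,c,f):
    q=np.array(c['R'])@np.array(P)+np.array(c['t']); return q[0]/q[2]*f+c['cx'],q[1]/q[2]*f+c['cy']
E
python3 - <<'E'
from h import *
for n in('top','side'):
    p,d,c,f=cam(n,n+'0.png'); np.savez('/tmp/'+n,p=p,W=pts(d,c,f),d=d)
    print(n,c,f)
    W=pts(d,c,f); z=W[...,2]
    m=(d>0)&(z>.15)&(z<.225)&(W[...,0]>.25)&(W[...,0]<.8)
    print(m.sum(), W[m].min(0),W[m].max(0),W[m].mean(0))
print(readout.read_state(), robot.grip_point_offset)
E
```

```text
top {'fov_y': 43.21673900098631, 'cx': 282.99894988605286, 'cy': 209.18990595467966, 'R': array([[-0.02505298, -0.99944104, -0.0221348 ],
       [-0.99675016,  0.02666899, -0.07601242],
       [ 0.07656025,  0.02015852, -0.99686115]]), 't': array([0.07118318, 0.58576855, 1.45572076])} 530.1731746458956
971 [ 0.52002182 -0.33597031  0.1500576 ] [0.79921225 0.78514163 0.22493769] [0.70779615 0.24558669 0.1911481 ]
side {'fov_y': 43.306472102058414, 'cx': 281.9809604176148, 'cy': 211.33088531607572, 'R': array([[ 0.94771468, -0.31902988, -0.00753813],
       [-0.16227578, -0.46145016, -0.87219856],
       [ 0.27477892,  0.82781863, -0.48909391]]), 't': array([-0.55056743,  0.25312515,  1.33546131])} 528.9629897335051
3816 [ 0.2561878  -0.33602085  0.15001717] [0.79998555 1.44211764 0.22496305] [0.62304952 0.88419498 0.18534575]
{'time': 0.1, 'joint_pos': array([-1.34405836e+00,  8.78739591e-02,  1.37200937e+00, -2.57091499e-05,
        1.68356784e+00, -1.03083152e-01]), 'dq': array([ 0.00011726, -0.00111168, -0.0030281 ,  0.0004863 ,  0.00124044,
       -0.00012371]), 'effort': array([ 3.00293927e-03, -3.41251409e+01, -3.03299618e+01,  7.20951869e-02,
        3.04609956e-02, -9.34536911e-05]), 'ee_pos': array([ 0.17806769, -0.52009078,  0.30167249]), 'orientation': array([ 9.86432852e-01,  1.64162619e-01, -7.01668686e-05, -9.26693129e-04]), 'wrist_force': array([-0.21029998,  0.59496807, -0.13455717]), 'torque': array([-0.006876  ,  0.03510029,  0.04170898]), 'gripper_force': 0.0, 'finger_gap': 0.09374654443228692} 0.0784
```

View pics/top0.png

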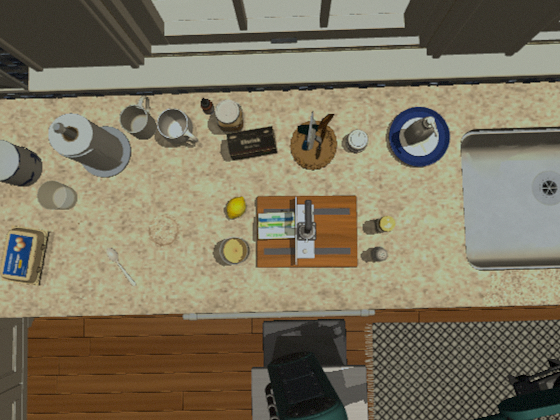

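View pics/side0.png

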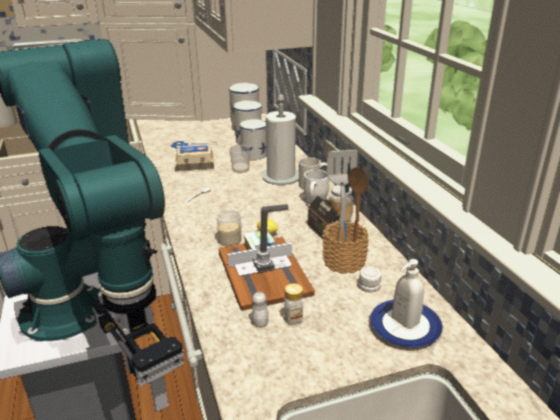

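The top view shows the board spanning columns 257–357 and rows 196–267, with the key's short arm near column 308, rows 200–232. The side view shows the key standing at about (265,205–260).

```bash
python3 - <<'E'
from h import *
t=np.load('/tmp/top.npz'); W=t['W']; p=t['p']
v,u=np.mgrid[:420,:560]
box=(u>245)&(u<370)&(v>185)&(v<280)
z=W[...,2]
m=box&(z>.19)&(z<.23); P=W[m]; print('key',m.sum(),P.min(0),P.max(0),np.median(P,0), 'px',u[m].min(),u[m].max(),v[m].min(),v[m].max())
if m.sum()>5: print('keyrect',cv2.minAreaRect((P[:,:2]*1000).astype(np.float32)))
m=box&(z>.012)&(z<.03); Q=W[m]
hsv=cv2.cvtColor(p,cv2.COLOR_RGB2HSV)
b=box&(z>.012)&(z<.075)
n,l,st,ce=cv2.connectedComponentsWithStats(b.astype(np.uint8))
for i in range(1,n):
    if st[i,4]>30:
        Q=W[l==i]; print(st[i],cv2.minAreaRect((Q[:,:2]*1000).astype(np.float32)),np.median(Q[:,2]))
m=box&(z>.055)&(z<.07); Q=W[m]; print('fence',m.sum(),cv2.minAreaRect((Q[:,:2]*1000).astype(np.float32)),np.median(Q,0))
m=box&(z>.07)&(z<.085); Q=W[m]; print('head',m.sum(),Q.min(0),Q.max(0),Q.mean(0))
s=np.load('/tmp/side.npz'); W=s['W']; z=W[...,2]
m=(abs(W[...,0]-P[:,0].mean())<.08)&(abs(W[...,1]-P[:,1].mean())<.08)&(s['d']>0)
for a,bb in((.09,.12),(.12,.15),(.15,.18),(.18,.22)):
    k=m&(z>a)&(z<bb); print(a,k.sum(),W[k].min(0),W[k].max(0),np.median(W[k],0))
cv2.imwrite('pics/c1.png',cv2.resize(p[185:280,245:370,::-1],None,fx=6,fy=6,interpolation=cv2.INTER_CUBIC))
cv2.imwrite('pics/c2.png',cv2.resize(s['p'][190:315,205:325,::-1],None,fx=4.8,fy=4.8,interpolation=cv2.INTER_CUBIC))
E
```

```text
key 211 [ 0.52146283 -0.01501208  0.19062364] [0.59483699 0.00223073 0.21475366] [ 0.55803454 -0.00597343  0.20688501] px 304 311 200 230
keyrect ((558.1417846679688, -6.194491386413574), (73.34053802490234, 17.24167823791504), 0.41102007031440735)
[ 256  196  101   72 6890] ((524.6222534179688, -6.1819000244140625), (279.70135498046875, 198.90682983398438), 88.60153198242188) 0.021074928606568902
fence 694 ((524.0635375976562, 61.93324279785156), (149.80224609375, 202.13523864746094), 64.84991455078125) [0.53787836 0.06514167 0.05806746]
head 81 [ 0.44113022 -0.02155966  0.07029207] [0.57790857 0.15652664 0.08444861] [0.51729239 0.00867821 0.07523009]
0.09 67 [ 0.51580472 -0.02000388  0.09016158] [ 0.53508979 -0.00193111  0.11962436] [ 0.52377201 -0.01189074  0.10554355]
0.12 68 [ 0.51675809 -0.01885319  0.12023257] [ 0.53508423 -0.00372537  0.14990508] [ 0.52456663 -0.01163573  0.13465299]
0.15 70 [ 0.51785738 -0.02035771  0.15012432] [ 0.53429876 -0.00212819  0.17971844] [ 0.52448269 -0.01168052  0.16603775]
0.18 214 [ 0.51987042 -0.02046146  0.18108074] [0.59343015 0.00115936 0.2110668 ] [ 0.54877256 -0.01215956  0.20152772]
```

View pics/c1.png

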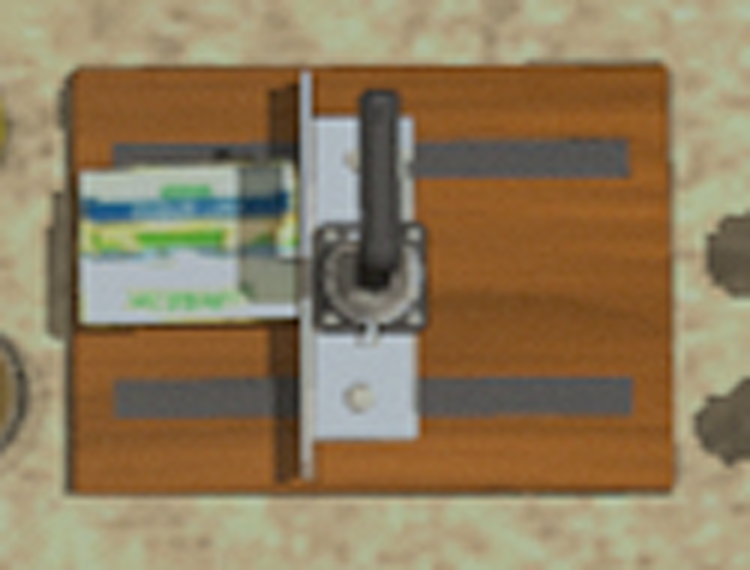

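View pics/c2.png

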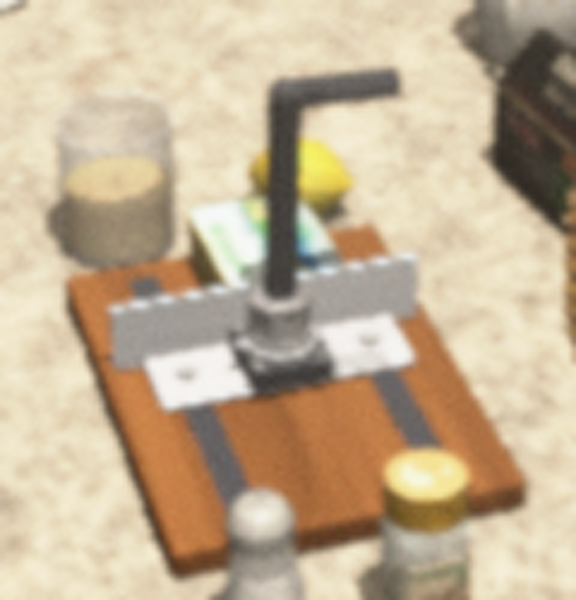

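The crops agree with the depth. The screw axis is at about (0.525, −0.006) and the yaw is about 0. In the top crop the short arm runs from (378,275) to (378,95). Plan: grasp the long arm with the tool horizontal along +x, pull it out, pitch the tool to point down, then insert. The arm moves first.

Emit:
{"name": "arm_command", "arguments": {"rows": [0, 0, 0.76, 0.333, 0.833, 0.167, 1, 0, 0, 0.76, 0.333, 0.833, 0.167, 1, 0, 0, 0.76, 0.333, 0.833, 0.167, 1, 0, 0, 0.76, 0.333, 0.833, 0.167, 1, 0, 0, 0.76, 0.333, 0.833, 0.167, 1, 0, 0, 0.76, 0.333, 0.833, 0.167, 1, 0, 0, 0.76, 0.333, 0.833, 0.167, 1, 0, 0, 0.76, 0.333, 0.833, 0.167, 1]}}

```text
time: 0.9
ee_pos: [0.2783, -0.2694, 0.3529]
orientation: [0.721, 0.693, -0.0, 0.0]
wrist_force: [-0.5, 0.4, -0.3]
finger_gap: 0.0942
gripper_force: 0.0
```

Emit:
{"name": "arm_command", "arguments": {"rows": [0, 0, 0.76, 0.333, 0.88, 0, 1, 0, 0, 0.76, 0.333, 0.88, 0, 1, 0, 0, 0.76, 0.333, 0.88, 0, 1, 0, 0, 0.76, 0.333, 0.88, 0, 1, 0, 0, 0.76, 0.333, 0.88, 0, 1, 0, 0, 0.76, 0.333, 0.88, 0, 1, 0, 0, 0.76, 0.333, 0.88, 0, 1, 0, 0, 0.76, 0.333, 0.88, 0, 1]}}

```text
time: 1.7
ee_pos: [0.3779, -0.0051, 0.3522]
orientation: [0.206, 0.979, 0.0, -0.001]
wrist_force: [0.2, -0.7, -0.1]
finger_gap: 0.0941
gripper_force: 0.0
```

Emit:
{"name": "arm_command", "arguments": {"rows": [0, 0, 0.27, 0, 0, 0, 1, 0, 0, 0.27, 0, 0, 0, 1, 0, 0, 0.27, 0, 0, 0, 1, 0, 0, 0.27, 0, 0, 0, 1]}}

```text
time: 2.1
ee_pos: [0.3777, -0.0064, 0.3524]
orientation: [0.0, 1.0, 0.0, -0.0]
wrist_force: [0.7, -0.9, -0.2]
finger_gap: 0.094
gripper_force: 0.0
```

```bash
cat > s.py <<'E'
from h import *
from scipy.spatial.transform import Rotation as R
np.set_printoptions(precision=4,suppress=True)
s=readout.read_state(); M=R.from_quat(s['orientation']).as_matrix()
print(s['time'],'q',s['joint_pos'],'p',s['ee_pos'],'grip',s['ee_pos']+M[:,2]*.0784,'gap',s['finger_gap'],'gf',s['gripper_force'],'F',s['wrist_force'],'T',s['torque']); print('y',M[:,1],'z',M[:,2])
E
python3 s.py
```

```text
2.1 q [-0.1674 -0.3065  1.6292  0.0001  1.8198 -1.7379] p [ 0.3777 -0.0064  0.3524] grip [ 0.3777 -0.0064  0.274 ] gap 0.09398660029497133 gf 0.0 F [ 0.7402 -0.9222 -0.2439] T [ 0.0855 -0.1228 -0.0083]
y [0.0002 1.     0.0003] z [-0.0009  0.0003 -1.    ]
```

Emit:
{"name": "arm_command", "arguments": {"rows": [0, -0.7, 0, 0, 0, 0, 1, 0, -0.7, 0, 0, 0, 0, 1, 0, -0.7, 0, 0, 0, 0, 1, 0, -0.7, 0, 0, 0, 0, 1, 0, -0.7, 0, 0, 0, 0, 1, 0, -0.7, 0, 0, 0, 0, 1, 0, -0.7, 0, 0, 0, 0, 1, 0, -0.7, 0, 0, 0, 0, 1]}}

```text
time: 2.9
ee_pos: [0.4326, -0.0094, 0.3519]
orientation: [0.001, 0.858, 0.002, 0.513]
wrist_force: [-0.8, 0.5, 0.3]
finger_gap: 0.0944
gripper_force: 0.0
```

```bash
python3 s.py
```

```text
2.9 q [-0.3209 -0.7557  2.1422  0.4248  0.7464 -2.0433] p [ 0.4326 -0.0094  0.3519] grip [ 0.5017 -0.0093  0.3148] gap 0.09438688557668508 gf 0.0 F [-0.8043  0.5344  0.3228] T [0.0074 0.2776 0.0461]
y [0.0002 1.     0.0049] z [ 0.8807  0.0021 -0.4737]
```

Emit:
{"name": "arm_command", "arguments": {"rows": [0, -0.3, 0, 0, 0, 0, 1, 0, -0.3, 0, 0, 0, 0, 1, 0, -0.3, 0, 0, 0, 0, 1, 0, -0.3, 0, 0, 0, 0, 1]}}

```text
time: 3.3
ee_pos: [0.4529, 0.0161, 0.3685]
orientation: [0.015, 0.732, -0.006, 0.681]
wrist_force: [-0.9, -15.7, 2.7]
finger_gap: 0.0941
gripper_force: 0.0
```

```bash
python3 s.py
```

```text
3.3 q [-0.1681 -0.7555  2.3099  0.9991  0.165  -2.5616] p [0.4529 0.0161 0.3685] grip [0.5311 0.0138 0.3628] gap 0.09414007234956957 gf 0.0 F [ -0.8735 -15.6915   2.7142] T [-0.186   0.1727 -0.6743]
y [0.03   0.9995 0.0121] z [ 0.9969 -0.029  -0.0727]
```

```bash
cat > kin.py <<'E'
import numpy as np
from scipy.optimize import least_squares
from scipy.spatial.transform import Rotation as R
D=[([-1.34405836,8.78739591e-02,1.37200937,0,1.68356784,-.103083],[0.17806769,-0.52009078,0.30167249]),
([-0.1674,-0.3065,1.6292,0.0001,1.8198,-1.7379],[0.3777,-0.0064,0.3524]),
([-0.3209,-0.7557,2.1422,0.4248,0.7464,-2.0433],[0.4326,-0.0094,0.3519]),
([-0.1681,-0.7555,2.3099,0.9991,0.165,-2.5616],[0.4529,0.0161,0.3685])]
def rot(ax,a): return R.from_euler(ax,a).as_matrix()
def fk(q,k):
    r0,h,L1,a2,L2,d,L=k
    A=rot('z',q[0]);B=A@rot('y',q[1]);C=B@rot('y',q[2]);E=C@rot('z',q[3]);F=E@rot('y',q[4])
    p=A@[r0,d,h]+B@[0,0,L1]+C@[a2,0,L2]+F@[0,0,L]
    return p,F@rot('z',q[5])
def fit(D=D):
    f=lambda k:np.r_[np.concatenate([fk(q,k)[0]-p for q,p in D]),.003*(k-k0)]
    k0=np.array([0,.35,.35,0,.35,.05,.2]); return least_squares(f,k0,x_scale=.1)
K=fit().x
E
python3 - <<'E'
from kin import *
s=fit(); print(s.x,s.fun)
for q,p in D: print(fk(q,s.x)[1].round(3).tolist())
E
```

```text
[-1.58093557e-04  1.52545100e-01  4.49041903e-01  1.00706723e-01
  4.99953978e-01  5.66098555e-02  2.53434285e-01] [ 1.57707302e-05  4.29177254e-06 -2.08602962e-06  1.63923791e-05
  1.02715919e-05 -2.96176617e-05 -1.14901108e-05  4.44776916e-06
  3.49623050e-05 -6.47927340e-06 -2.91744114e-05 -1.48344206e-06
 -4.74280670e-07 -5.92364700e-04  2.97125708e-04  3.02120170e-04
  4.49861935e-04  1.98295665e-05  1.60302856e-04]
[[-0.324, 0.946, -0.0], [0.946, 0.324, 0.002], [0.002, 0.0, -1.0]]
[[-0.0, -1.0, -0.001], [-1.0, 0.0, 0.0], [-0.0, 0.001, -1.0]]
[[-0.0, -0.474, 0.881], [-1.0, 0.004, 0.002], [-0.005, -0.881, -0.474]]
[[-0.03, -0.072, 0.997], [-0.999, 0.014, -0.029], [-0.012, -0.997, -0.073]]
```

```bash
cat >> kin.py <<'E'
LO=np.array([-3.1,-.76,.27,-1.08,.17,-2.57])+.04; HI=np.array([3.1,2.03,2.55,4.22,2.65,2.57])-.04
def tool(p,yaw=0,flip=1):
    # tool z pitched p below horizontal, heading yaw; tool y = flip * left
    z=np.array([np.cos(p),0,-np.sin(p)]); y=np.array([0,flip,0.]); x=np.cross(y,z)
    return rot('z',yaw)@np.c_[x,y,z]
def ik(grip,M,n=12,seed=0):
    g=np.random.default_rng(seed); best=None
    T=np.array(grip)-M[:,2]*.0784
    def f(q):
        p,O=fk(q,K); return np.r_[(p-T)*5,(R.from_matrix(M.T@(O@rot('z',np.pi/2)))).as_rotvec()]
    for i in range(n):
        q0=LO+(HI-LO)*g.random(6); q0[0]=-.15; q0[3]=g.choice([0,0,3.1]) 
        s=least_squares(f,np.clip(q0,LO,HI),bounds=(LO,HI))
        if best is None or s.cost<best.cost: best=s
        if best.cost<1e-8: break
    return best.cost**.5,best.x
E
python3 - <<'E'
from kin import *
np.set_printoptions(precision=2,suppress=True)
for fl in(1,-1):
  for p in np.radians([0,15,25,35,45]):
    print(fl,round(np.degrees(p)))
    for z in(.13,.16,.24):
        e,q=ik([.525,-.006,z],tool(p,0,fl)); print('  start z',z,'%.4f'%e,q if e<1e-3 else '')
    d=.525-(.201-.16)
    for zz in(.115,.17,.24):
        e,q=ik([d,-.006,zz],tool(p+np.pi/2,0,fl)); print('  end',zz,'%.4f'%e,q if e<1e-3 else '')
E
```

```text
1 0
  start z 0.13 0.0937 
  start z 0.16 0.0992 
  start z 0.24 0.0293 
  end 0.115 0.0000 [-0.13 -0.01  1.69 -0.    1.46 -1.7 ]
  end 0.17 0.0000 [-0.13 -0.04  1.61 -0.    1.57 -1.7 ]
  end 0.24 0.0000 [-0.13 -0.06  1.49 -0.    1.71 -1.7 ]
1 15
  start z 0.13 0.0216 
  start z 0.16 0.0037 
  start z 0.24 0.0336 
  end 0.115 0.0000 [-0.11  0.18  1.5  -0.03  1.71 -1.68]
  end 0.17 0.0000 [-0.11  0.15  1.43 -0.03  1.82 -1.68]
  end 0.24 0.0000 [-0.11  0.13  1.31 -0.03  1.96 -1.69]
1 25
  start z 0.13 0.0417 
  start z 0.16 0.0139 
  start z 0.24 0.0000 [-0.28 -0.66  2.29  0.59  0.47 -2.23]
  end 0.115 0.0000 [-0.1   0.31  1.38 -0.04  1.88 -1.68]
  end 0.17 0.0000 [-0.1   0.28  1.31 -0.05  1.98 -1.68]
  end 0.24 0.0000 [-0.1   0.26  1.21 -0.05  2.11 -1.69]
1 35
  start z 0.13 0.0000 [-0.25 -0.48  2.32  0.53  0.41 -2.21]
  start z 0.16 0.0000 [-0.25 -0.53  2.28  0.45  0.48 -2.12]
  start z 0.24 0.0000 [-0.25 -0.6   2.16  0.33  0.67 -1.98]
  end 0.115 0.0000 [-0.09  0.44  1.27 -0.06  2.03 -1.67]
  end 0.17 0.0000 [-0.09  0.41  1.21 -0.06  2.13 -1.68]
  end 0.24 0.0000 [-0.09  0.38  1.11 
[... 1298 characters left out ...]
tart z 0.13 0.0000 [-0.25 -0.48  2.32  0.53  0.41  0.93]
  start z 0.16 0.0000 [-0.25 -0.53  2.28  0.45  0.48  1.02]
  start z 0.24 0.0000 [-0.25 -0.6   2.16  0.33  0.67  1.16]
  end 0.115 0.0000 [-0.09  0.44  1.27 -0.06  2.03  1.47]
  end 0.17 0.0000 [-0.09  0.41  1.21 -0.06  2.13  1.46]
  end 0.24 0.0000 [-0.09  0.38  1.11 -0.07  2.26  1.45]
-1 45
  start z 0.13 0.0000 [-0.22 -0.43  2.19  0.27  0.62  1.2 ]
  start z 0.16 0.0000 [-0.22 -0.46  2.15  0.24  0.69  1.23]
  start z 0.24 0.0000 [-0.22 -0.51  2.02  0.2   0.87  1.29]
  end 0.115 0.0000 [-0.09  0.56  1.17 -0.08  2.19  1.47]
  end 0.17 0.0000 [-0.09  0.53  1.12 -0.08  2.28  1.46]
  end 0.24 0.0000 [-0.09  0.49  1.03 -0.09  2.41  1.44]
```

Emit:
{"name": "arm_command", "arguments": {"rows": [0, 0.5, 0, 0, 0, 0, 1, 0, 0.5, 0, 0, 0, 0, 1, 0, 0.5, 0, 0, 0, 0, 1, 0, 0.5, 0, 0, 0, 0, 1, 0, 0.5, 0, 0, 0, 0, 1, 0, 0.5, 0, 0, 0, 0, 1, 0, 0.5, 0, 0, 0, 0, 1]}}

```text
time: 4.0
ee_pos: [0.4544, 0.0156, 0.3759]
orientation: [0.009, 0.936, -0.013, 0.351]
wrist_force: [0.2, -0.0, -0.2]
finger_gap: 0.094
gripper_force: 0.0
```

```bash
python3 s.py; python3 - <<'E'
from kin import *
for b in(.14,.12,.09,.05,0): print(b,ik(np.array([.525,-.006,.161])-b*np.array([.7071,0,-.7071]),tool(np.pi/4)))
E
```

```text
4.0 q [-0.1167 -0.5274  1.8481  0.0523  1.1046 -1.6741] p [0.4544 0.0156 0.3759] grip [0.506  0.0133 0.3168] gap 0.09399054644077277 gf 0.0 F [ 0.1872 -0.0144 -0.1957] T [ 0.0879  0.1553 -0.0175]
y [ 0.0259  0.9995 -0.0172] z [ 0.6573 -0.03   -0.7531]
0.14 (np.float64(0.07606421943802069), array([-0.29273249, -0.72      ,  2.05664474,  0.21358456,  1.12630799,
       -1.88880626]))
0.12 (np.float64(0.04049793772086839), array([-0.28911313, -0.72      ,  2.09763088,  0.226967  ,  1.05017602,
       -1.90024379]))
0.09 (np.float64(2.5407914481255475e-10), array([-0.27873027, -0.69880584,  2.14355203,  0.24235742,  0.94526534,
       -1.91421377]))
0.05 (np.float64(2.6963994953544748e-14), array([-0.24732398, -0.59747679,  2.15247604,  0.23662922,  0.83073264,
       -1.90867732]))
0 (np.float64(3.546995805775508e-14), array([-0.21684148, -0.46038776,  2.14985776,  0.24047899,  0.69288117,
       -1.91181917]))
```

```bash
cat > go.py <<'E'
from kin import *; from h import readout
def go(grip,M):
    s=readout.read_state(); C=R.from_quat(s['orientation'])
    T=np.array(grip)-M[:,2]*.0784
    rv=(R.from_matrix(M)*C.inv()).as_rotvec()/(np.pi/2); dx=(T-s['ee_pos'])/.3
    print('row',np.r_[rv,dx].round(3).tolist(),'nrows',max(np.linalg.norm(rv)*90/8.59,np.linalg.norm(dx)*.3/.05).round(1))
E
python3 -c "
from go import *
b=.08;go(np.array([.525,-.006,.161])-b*np.array([.7071,0,-.7071]),tool(np.pi/4))"
```

```text
row [0.01, -0.043, 0.017, -0.138, -0.072, -0.343] nrows 2.3
```

Emit:
{"name": "arm_command", "arguments": {"rows": [0.01, -0.043, 0.017, -0.138, -0.072, -0.343, 1, 0.01, -0.043, 0.017, -0.138, -0.072, -0.343, 1, 0.01, -0.043, 0.017, -0.138, -0.072, -0.343, 1, 0.01, -0.043, 0.017, -0.138, -0.072, -0.343, 1, 0.01, -0.043, 0.017, -0.138, -0.072, -0.343, 1]}}

```text
time: 4.5
ee_pos: [0.4138, -0.0063, 0.2754]
orientation: [-0.001, 0.922, -0.001, 0.386]
wrist_force: [-0.4, 0.1, -0.6]
finger_gap: 0.0936
gripper_force: 0.0
```

```bash
python3 s.py; python3 -c "
from go import *
go(np.array([.525,-.006,.161]),tool(np.pi/4))"
```

```text
4.5 q [-0.2709 -0.6769  2.1462  0.2423  0.9115 -1.9163] p [ 0.4138 -0.0063  0.2754] grip [ 0.4696 -0.0064  0.2204] gap 0.09358063485818169 gf 0.0 F [-0.429   0.0513 -0.6065] T [0.0582 0.1452 0.0078]
y [-0.0013  1.     -0.0029] z [ 0.7129 -0.0011 -0.7013]
row [0.002, 0.005, -0.001, 0.186, 0.001, -0.196] nrows 1.6
```

Emit:
{"name": "arm_command", "arguments": {"rows": [0.002, 0.005, 0, 0.09, 0, -0.1, 1, 0.002, 0.005, 0, 0.186, 0, -0.196, 1, 0.002, 0.005, 0, 0.186, 0, -0.196, 1, 0.002, 0.005, 0, 0.186, 0, -0.196, 1]}}

```text
time: 4.9
ee_pos: [0.4702, -0.0057, 0.215]
orientation: [-0.001, 0.925, 0.001, 0.381]
wrist_force: [0.5, 0.2, -0.1]
finger_gap: 0.0937
gripper_force: 0.0
```

Emit:
{"name": "arm_command", "arguments": {"rows": [0, 0, 0, 0, 0, 0, -1, 0, 0, 0, 0, 0, 0, -1, 0, 0, 0, 0, 0, 0, -1, 0, 0, 0, 0, 0, 0, -1, 0, 0, 0, 0, 0, 0, -1, 0, 0, 0, 0, 0, 0, -1, 0, 0, 0, 0, 0, 0, -1, 0, 0, 0, 0, 0, 0, -1]}}

```text
time: 5.7
ee_pos: [0.468, -0.006, 0.212]
orientation: [-0.001, 0.925, 0.001, 0.38]
wrist_force: [-0.5, -0.9, 0.4]
finger_gap: 0.0335
gripper_force: 0.0
```

```bash
python3 s.py; python3 - <<'E'
from h import *
p,d,c,f=cam('side'); u,v=map(int,proj([.53,0,.16],c,f)); cv2.imwrite('pics/s1.png',cv2.resize(p[v-80:v+70,u-100:u+90,::-1],None,fx=4,fy=4,interpolation=cv2.INTER_CUBIC))
E
```

```text
5.7 q [-0.2191 -0.4584  2.1554  0.245   0.6933 -1.9191] p [ 0.468 -0.006  0.212] grip [ 0.523  -0.0058  0.1562] gap 0.03354783010780981 gf 0.0 F [-0.4894 -0.923   0.3632] T [0.0435 0.1768 0.035 ]
y [-0.0025  1.      0.001 ] z [ 0.7023  0.0024 -0.7119]
```

View pics/s1.png

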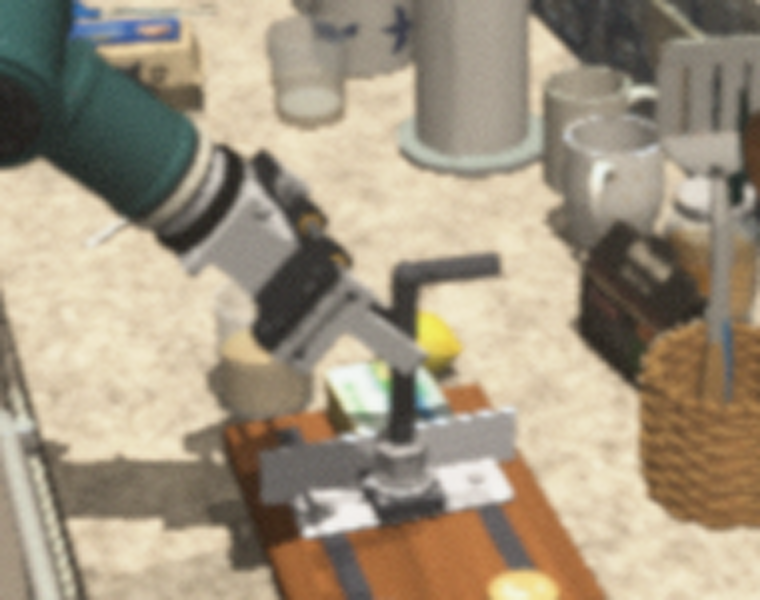

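The fingers straddle the long arm at about (405,350), 45 mm below the bend. They are still closing.

Emit:
{"name": "arm_command", "arguments": {"rows": [0, 0, 0, 0, 0, 0, -1, 0, 0, 0, 0, 0, 0, -1, 0, 0, 0, 0, 0, 0, -1, 0, 0, 0, 0, 0, 0, -1, 0, 0, 0, 0, 0, 0, -1]}}

```text
time: 6.25
ee_pos: [0.468, -0.0059, 0.212]
orientation: [-0.001, 0.925, 0.001, 0.38]
wrist_force: [0.5, 0.0, 0.3]
finger_gap: 0.0166
gripper_force: 30.0
```

```bash
python3 s.py
```

```text
6.25 q [-0.219  -0.4583  2.1553  0.2449  0.6933 -1.9192] p [ 0.468  -0.0059  0.212 ] grip [ 0.523  -0.0057  0.1562] gap 0.01655119793039284 gf 30.000637876801193 F [0.4709 0.0187 0.2513] T [-0.017   0.2396 -0.066 ]
y [-0.0026  1.      0.0009] z [ 0.7023  0.0025 -0.7119]
```

Emit:
{"name": "arm_command", "arguments": {"rows": [0, 0, 0, 0, 0, 0.04, -1, 0, 0, 0, 0, 0, 0.09, -1, 0, 0, 0, 0, 0, 0.15, -1, 0, 0, 0, 0, 0, 0.22, -1, 0, 0, 0, 0, 0, 0.29, -1, 0, 0, 0, 0, 0, 0.29, -1]}}

```text
time: 6.85
ee_pos: [0.4689, -0.0061, 0.3036]
orientation: [-0.001, 0.924, 0.0, 0.383]
wrist_force: [-0.8, -0.4, -1.8]
finger_gap: 0.0161
gripper_force: 30.0
```

```bash
python3 s.py; python3 - <<'E'
from h import *
p,d,c,f=cam('side'); W=pts(d,c,f); z=W[...,2]
m=(d>0)&(abs(W[...,0]-.555)<.075)&(abs(W[...,1]+.006)<.03)&(z>.09)&(z<.32)
for a in np.arange(.09,.31,.02):
    k=m&(z>a)&(z<a+.02)
    if k.sum()>5: print(round(a,2),k.sum(),W[k].min(0),W[k].max(0),np.median(W[k],0).round(4))
E
```

```text
6.85 q [-0.2189 -0.5175  2.0074  0.2011  0.8885 -1.8568] p [ 0.4689 -0.0061  0.3036] grip [ 0.5243 -0.006   0.2482] gap 0.016134796341873345 gf 29.996044258587062 F [-0.788  -0.4102 -1.8243] T [0.0392 0.462  0.0005]
y [-0.0025  1.     -0.0004] z [ 0.7071  0.0015 -0.7071]
0.13 16 [ 0.51774999 -0.01649789  0.14225174] [ 0.53498378 -0.00451669  0.14986309] [ 0.5235 -0.0124  0.1483]
0.15 45 [ 0.51675459 -0.01847805  0.15000082] [ 0.53617537 -0.00457909  0.1697338 ] [ 0.525  -0.0119  0.1605]
0.17 45 [ 0.51816521 -0.01784719  0.17089799] [ 0.53677638 -0.00301452  0.18975703] [ 0.525  -0.0122  0.1801]
0.19 45 [ 0.51889973 -0.01855037  0.19048401] [ 0.53705684 -0.00342538  0.20940159] [ 0.5266 -0.0117  0.1992]
0.21 45 [ 0.51909736 -0.01938117  0.2102804 ] [ 0.53663139 -0.00478962  0.22992644] [ 0.5268 -0.0124  0.2188]
0.23 47 [ 0.50853434 -0.03104637  0.23127239] [ 0.53915314 -0.0078533   0.24953045] [ 0.5236 -0.0244  0.2449]
0.25 129 [ 0.48951223 -0.03043447  0.2502623 ] [0.53763291 0.0121661  0.26995903] [ 0.5176 -0.0222  0.2611]
0.27 128 [ 0.48465174 -0.03455087  0.27016951] [0.59334991 0.00802462 0.28990895] [ 0.5263 -0.0143  0.2801]
0.29 150 [ 0.52223834 -0.02135614  0.29017636] [ 0.5932725  -0.00111752  0.3026786 ] [ 0.5547 -0.0114  0.2969]
```

```bash
python3 -c "
from go import *
go([.50,-.006,.25],tool(np.pi/2))"
```

```text
row [-0.001, 0.497, -0.002, 0.106, -0.0, 0.092] nrows 5.2
```

Emit:
{"name": "arm_command", "arguments": {"rows": [0, 0.083, 0, 0.018, 0, 0.018, -1, 0, 0.166, 0, 0.035, 0, 0.035, -1, 0, 0.249, 0, 0.053, 0, 0.055, -1, 0, 0.332, 0, 0.071, 0, 0.07, -1, 0, 0.415, 0, 0.09, 0, 0.083, -1, 0, 0.497, -0.002, 0.106, 0, 0.092, -1, 0, 0.497, -0.002, 0.106, 0, 0.092, -1]}}

```text
time: 7.6
ee_pos: [0.5019, -0.006, 0.3234]
orientation: [0.001, 1.0, 0.001, -0.004]
wrist_force: [-0.0, 0.6, -3.4]
finger_gap: 0.0168
gripper_force: 30.0
```

```bash
python3 s.py; python3 -c "
from go import *
go([.48,-.006,.215],tool(np.pi*.75))"
```

```text
7.6 q [-0.1255 -0.019   1.4396  0.0012  1.7289 -1.6949] p [ 0.5019 -0.006   0.3234] grip [ 0.5013 -0.0058  0.245 ] gap 0.01675566875761549 gf 29.9947108165361 F [-0.0109  0.5589 -3.4251] T [ 0.0635 -0.1677  0.0006]
y [0.0012 1.     0.0021] z [-0.0076  0.0021 -1.    ]
row [-0.001, 0.495, 0.001, 0.112, -0.0, -0.176] nrows 5.2
```

Emit:
{"name": "arm_command", "arguments": {"rows": [0, 0.083, 0, 0.019, 0, 0, -1, 0, 0.166, 0, 0.038, 0, -0.02, -1, 0, 0.249, 0, 0.057, 0, -0.05, -1, 0, 0.332, 0, 0.076, 0, -0.09, -1, 0, 0.415, 0, 0.095, 0, -0.13, -1, 0, 0.495, 0, 0.112, 0, -0.17, -1, 0, 0.495, 0, 0.112, 0, -0.17, -1, 0, 0.495, 0, 0.112, 0, -0.17, -1]}}

```text
time: 8.4
ee_pos: [0.5331, -0.006, 0.2745]
orientation: [0.001, 0.925, 0.0, -0.379]
wrist_force: [-0.5, 0.7, -1.5]
finger_gap: 0.0166
gripper_force: 30.0
```

```bash
python3 s.py; cat > look.py <<'E'
from h import *
p,d,c,f=cam('side'); W=pts(d,c,f); np.savez('/tmp/s',p=p,W=W,d=d); z=W[...,2]
s=readout.read_state(); gz=s['ee_pos'][2]-.0554
m=(d>0)&(abs(W[...,0]-.525)<.03)&(abs(W[...,1]+.006)<.025)&(z>gz-.08)&(z<gz+.02)
for a in np.arange(gz-.08,gz+.02,.01):
    k=m&(z>a)&(z<a+.01)
    if k.sum()>5: print(round(a,3),k.sum(),W[k].min(0).round(4),W[k].max(0).round(4),np.median(W[k],0).round(4))
print('lever')
m=(d>0)&(abs(W[...,1]+.006)<.025)&(abs(z-gz)<.04)
for a in np.arange(.34,.55,.015):
    k=m&(W[...,0]>a)&(W[...,0]<a+.015)
    if k.sum()>5: print(round(a,3),k.sum(),W[k].min(0).round(4),W[k].max(0).round(4))
u,v=map(int,proj([.5,0,gz-.05],c,f)); cv2.imwrite('pics/s%d.png'%(s['time']*10),cv2.resize(p[v-70:v+60,u-90:u+90,::-1],None,fx=4.4,fy=4.4,interpolation=cv2.INTER_CUBIC)); print('pics/s%d.png'%(s['time']*10),u,v)
p,d,c,f=cam('top'); W=pts(d,c,f); z=W[...,2]
m=(d>0)&(abs(W[...,1]+.006)<.06)&(abs(z-gz)<.02)&(W[...,0]<.46)&(W[...,0]>.3)
for a in np.arange(.33,.46,.015):
    k=m&(W[...,0]>a)&(W[...,0]<a+.015)
    if k.sum()>5: print('top',round(a,3),k.sum(),W[k].min(0).round(4),W[k].max(0).round(4))
E
python3 look.py
```

```text
8.4 q [-0.0886  0.4814  1.0791 -0.0857  2.3554 -1.6934] p [ 0.5331 -0.006   0.2745] grip [ 0.478  -0.0058  0.2186] gap 0.016614331437638654 gf 29.99407126335427 F [-0.5065  0.7486 -1.4545] T [ 0.0828 -0.7466  0.0619]
y [0.002  1.     0.0003] z [-0.7019  0.0016 -0.7123]
0.141 8 [ 0.5103 -0.0166  0.145 ] [ 0.5244 -0.0065  0.1507] [ 0.5176 -0.0128  0.1486]
0.151 27 [ 0.5093 -0.0189  0.1513] [ 0.5258 -0.0059  0.1612] [ 0.5162 -0.0118  0.156 ]
0.161 23 [ 0.5098 -0.0186  0.162 ] [ 0.5262 -0.0035  0.1712] [ 0.5156 -0.0136  0.1673]
0.171 24 [ 0.5101 -0.019   0.172 ] [ 0.5272 -0.0055  0.181 ] [ 0.5164 -0.0132  0.1772]
0.181 22 [ 0.5111 -0.0153  0.1812] [ 0.5275 -0.0031  0.1891] [ 0.5191 -0.0116  0.1862]
0.191 25 [ 0.511  -0.0175  0.1912] [ 0.5275 -0.0063  0.2012] [ 0.5176 -0.011   0.1965]
0.201 35 [ 0.4972 -0.0172  0.2014] [ 0.5277 -0.008   0.211 ] [ 0.5126 -0.0122  0.2074]
0.211 40 [ 0.4974 -0.0174  0.2115] [ 0.5271 -0.0025  0.2185] [ 0.5131 -0.011   0.2154]
0.221 7 [ 0.4951 -0.026   0.2271] [ 0.5025 -0.0219  0.2309] [ 0.4978 -0.0242  0.2296]
0.231 15 [ 0.4959 -0.03    0.2336] [0.5108 0.0031 0.2412] [ 0.5024 -0.0252  0.2395]
lever
0.37 43 [ 0.3706 -0.0175  0.2039] [0.3848 0.0007 0.2209]
0.385 42 [ 0.3853 -0.0204  0.2024] [ 0.3999 -0.0025  0.2236]
0.4 39 [ 0.4    -0.0188  0.2043] [ 0.4149 -0.005   0.2223]
0.415 39 [ 0.4153 -0.0183  0.2069] [ 0.4296 -0.0035  0.2227]
0.43 40 [ 0.4302 -0.0182  0.2041] [ 0.4446 -0.005   0.2217]
0.445 41 [ 0.4451 -0.0223  0.2054] [0.4591 0.0039 0.2206]
0.46 96 [ 0.4601 -0.0301  0.199 ] [0.4749 0.0158 0.2336]
0.475 125 [ 0.4751 -0.0307  0.2029] [0.49   0.0149 0.2467]
0.49 137 [ 0.49   -0.03    0.2031] [0.505  0.0147 0.2604]
0.505 118 [ 0.5051 -0.0303  0.1813] [0.5199 0.0071 0.2609]
0.52 47 [ 0.5201 -0.0293  0.1812] [ 0.5277 -0.0025  0.2611]
pics/s84.png 252 219
```

```bash
python3 - <<'E'
from h import *
s=np.load('/tmp/s.npz'); W=s['W'];z=W[...,2];d=s['d']
m=(d>0)&(abs(W[...,1]+.008)<.016)
def fit(mm,i,j):
    P=W[mm]; b=np.arange(P[:,i].min(),P[:,i].max(),.006); X=[];Y=[];Y1=[]
    for a in b:
        k=P[(P[:,i]>=a)&(P[:,i]<a+.006)]
        if len(k)>6: X.append(a+.003);Y.append((k[:,j].min()+k[:,j].max())/2);Y1.append(np.median(k[:,j]))
    print(np.polyfit(X,Y,1),np.polyfit(X,Y1,1))
    print(np.polyfit(P[:,i],P[:,j],1))
fit(m&(z>.152)&(z<.2)&(W[...,0]>.5)&(W[...,0]<.535),2,0)
fit(m&(abs(z-.213)<.02)&(W[...,0]>.373)&(W[...,0]<.45),0,2)
# y slope of short arm (roll)
fit(m&(z>.152)&(z<.2)&(W[...,0]>.5)&(W[...,0]<.535),2,1)
E
```

```text
[0.02430625 0.51407649] [0.07218101 0.5043477 ]
[0.0579578  0.50744801]
[-0.01223749  0.21844348] [-0.03478574  0.22989715]
[-0.01781255  0.2219139 ]
[ 0.02199027 -0.01553199] [ 0.02671838 -0.0168628 ]
[ 0.02703668 -0.01677247]
```

View pics/s84.png

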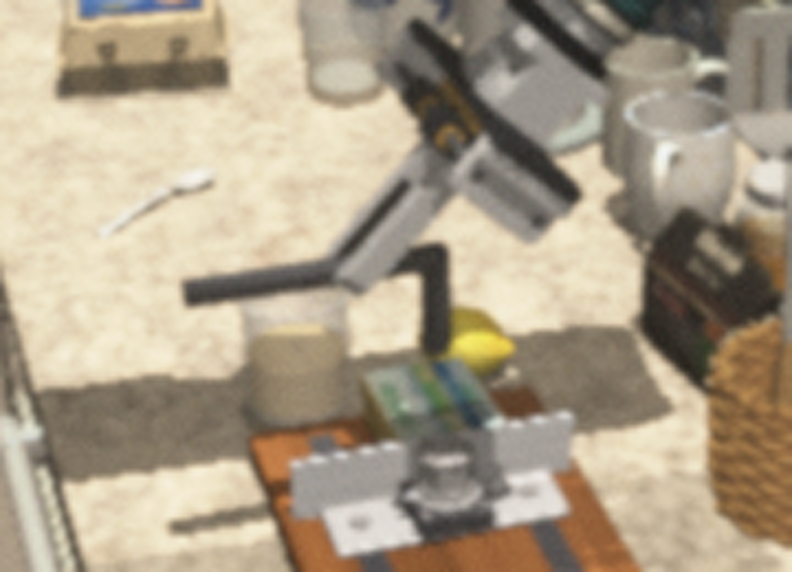

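Level and upright within about 0.02 rad. In the crop the short-arm tip at (437,345) is above the socket at (447,455), about 8 mm short in x. Correcting this and descending to just above the mouth.

Emit:
{"name": "arm_command", "arguments": {"rows": [0.008, -0.013, 0, 0.018, -0.002, -0.05, -1, 0.008, -0.013, 0, 0.018, -0.002, -0.1, -1, 0.008, -0.013, 0, 0.018, -0.002, -0.15, -1, 0.008, -0.013, 0, 0.018, -0.002, -0.2, -1, 0.008, -0.013, 0, 0.018, -0.002, -0.2, -1, 0.008, -0.013, 0, 0.018, -0.002, -0.2, -1]}}

```text
time: 9.1
ee_pos: [0.5385, -0.0065, 0.2153]
orientation: [-0.001, 0.928, 0.006, -0.371]
wrist_force: [0.6, -0.3, -2.2]
finger_gap: 0.0168
gripper_force: 30.0
```

```bash
python3 s.py; python3 look.py; python3 - <<'E'
from h import *
s=np.load('/tmp/s.npz'); W=s['W'];z=W[...,2];d=s['d']
for sl in (0,):
    m=(d>0)&(abs(W[...,1]+.008)<.016)&(z>.095)&(z<.138)&(abs(W[...,0]-.525)<.016)
    P=W[m]; print(np.median(P,0),np.polyfit(P[:,2],P[:,0],1),np.polyfit(P[:,2],P[:,1],1))
t=np.load('/tmp/side.npz'); W=t['W'];z=W[...,2];d=t['d']
m=(d>0)&(abs(W[...,1]+.008)<.016)&(z>.095)&(z<.185)&(abs(W[...,0]-.525)<.016)
P=W[m]; print(np.median(P,0),np.polyfit(P[:,2],P[:,0],1),np.polyfit(P[:,2],P[:,1],1))
E
```

```text
9.1 q [-0.0922  0.5171  1.1414 -0.0679  2.2414 -1.687 ] p [ 0.5385 -0.0065  0.2153] grip [ 0.4844 -0.0057  0.1585] gap 0.016805236472098205 gf 29.994105217047036 F [ 0.5739 -0.338  -2.21  ] T [ 0.1219 -0.7379 -0.0117]
y [0.002  0.9999 0.0124] z [-0.6895  0.0104 -0.7242]
0.08 7 [ 0.5178 -0.0132  0.0862] [ 0.5328 -0.0015  0.09  ] [ 0.5237 -0.0097  0.0887]
0.09 20 [ 0.5171 -0.0163  0.0911] [ 0.5327 -0.0057  0.1004] [ 0.5223 -0.0119  0.0957]
0.1 23 [ 0.5176 -0.0166  0.101 ] [ 0.5331 -0.0033  0.1102] [ 0.5239 -0.0116  0.1046]
0.11 23 [ 0.5164 -0.018   0.1107] [ 0.534  -0.0024  0.1201] [ 0.5232 -0.0127  0.1161]
0.12 25 [ 0.5175 -0.0163  0.1206] [ 0.5343 -0.0023  0.1299] [ 0.5247 -0.0112  0.1259]
0.13 18 [ 0.5174 -0.0162  0.1314] [ 0.534  -0.0046  0.1392] [ 0.5248 -0.0123  0.1362]
0.14 35 [ 0.4969 -0.0181  0.1406] [ 0.534  -0.0077  0.1504] [ 0.5194 -0.0136  0.1468]
0.15 48 [ 0.4976 -0.0235  0.1511] [ 0.5349 -0.0011  0.1604] [ 0.5197 -0.0106  0.1554]
0.16 9 [ 0.4953 -0.0264  0.1638] [ 0.5055 -0.0194  0.1698] [ 0.4996 -0.0241  0.1687]
0.17 25 [ 0.4965 -0.028   0.1712] [0.5118 0.0089 0.1803] [
[... 173 characters left out ...]
 0.1431] [ 0.4149 -0.0041  0.1607]
0.415 38 [ 0.4153 -0.0181  0.1439] [0.4296 0.0018 0.1615]
0.43 38 [ 0.43   -0.0191  0.1457] [ 0.445  -0.0016  0.1615]
0.445 38 [ 0.4455 -0.0171  0.1437] [ 0.4599 -0.002   0.1604]
0.46 65 [ 0.4604 -0.0274  0.1397] [0.4749 0.0161 0.1668]
0.475 113 [ 0.475  -0.0302  0.1385] [0.49   0.0124 0.1825]
0.49 125 [ 0.4901 -0.0296  0.145 ] [0.5046 0.0158 0.1972]
0.505 119 [ 0.5051 -0.0301  0.1223] [0.52   0.0174 0.2005]
0.52 90 [ 0.5203 -0.0303  0.1206] [0.5349 0.0067 0.2005]
pics/s91.png 253 239
[ 0.52410506 -0.01199481  0.11634041] [0.01198532 0.52328929] [-0.01075158 -0.01006972]
[ 0.52443185 -0.0116986   0.13995043] [0.02397144 0.52175846] [-0.01502832 -0.00929272]
```

Emit:
{"name": "arm_command", "arguments": {"rows": [0, 0, 0, 0.001, 0.001, -0.02, -1, 0, 0, 0, 0.001, 0.001, -0.04, -1, 0, 0, 0, 0.001, 0.001, -0.055, -1, 0, 0, 0, 0.001, 0.001, -0.065, -1, 0, 0, 0, 0.001, 0.001, -0.065, -1]}}

```text
time: 9.7
ee_pos: [0.5375, -0.0063, 0.1981]
orientation: [-0.001, 0.928, 0.006, -0.374]
wrist_force: [-5.2, -0.6, 7.0]
finger_gap: 0.0168
gripper_force: 30.0
```

```bash
python3 s.py
```

```text
9.7 q [-0.0919  0.5293  1.1608 -0.0667  2.215  -1.6835] p [ 0.5375 -0.0063  0.1981] grip [ 0.4831 -0.0055  0.1416] gap 0.016779547653064678 gf 30.002113304799423 F [-5.1923 -0.6347  6.9619] T [0.0507 0.9949 0.0051]
y [0.0027 0.9999 0.0119] z [-0.6932  0.0104 -0.7207]
```

Emit:
{"name": "arm_command", "arguments": {"rows": [0, 0, 0, -0.003, 0, 0, -1, 0, 0, 0, -0.005, 0, -0.01, -1, 0, 0, 0, -0.005, 0, -0.02, -1, 0, 0, 0, -0.005, 0, -0.02, -1]}}

```text
time: 10.1
ee_pos: [0.5355, -0.0063, 0.1928]
orientation: [-0.001, 0.927, 0.006, -0.374]
wrist_force: [-7.7, 0.0, 9.6]
finger_gap: 0.017
gripper_force: 30.0
```

```bash
python3 s.py; python3 look.py | grep -v top
```

```text
10.1 q [-0.0922  0.5296  1.1718 -0.0665  2.2054 -1.6828] p [ 0.5355 -0.0063  0.1928] grip [ 0.481  -0.0055  0.1364] gap 0.017010096947263905 gf 30.00314937438816 F [-7.6727  0.019   9.639 ] T [-0.0185  1.3842  0.0611]
y [0.0029 0.9999 0.0118] z [-0.6944  0.0105 -0.7195]
0.058 45 [ 0.5063 -0.0266  0.0577] [0.5389 0.0073 0.0674] [ 0.5196 -0.0172  0.0634]
0.068 59 [ 0.5055 -0.0264  0.0685] [0.5413 0.0146 0.0773] [ 0.5191 -0.0122  0.0733]
0.078 25 [ 0.5081 -0.016   0.0779] [0.5366 0.0039 0.0874] [ 0.5243 -0.0105  0.0813]
0.088 23 [ 0.5166 -0.0175  0.0878] [ 0.5357 -0.003   0.0967] [ 0.5259 -0.0107  0.0927]
0.098 25 [ 0.5165 -0.0162  0.0979] [ 0.5351 -0.0032  0.1068] [ 0.5239 -0.0112  0.1024]
0.108 20 [ 0.514  -0.0157  0.108 ] [ 0.5315 -0.0034  0.1174] [ 0.52   -0.0113  0.1136]
0.118 20 [ 0.5156 -0.0171  0.1176] [ 0.5318 -0.0027  0.1269] [ 0.5223 -0.0136  0.1223]
0.128 32 [ 0.4984 -0.0184  0.1278] [ 0.5275 -0.0084  0.1371] [ 0.5143 -0.0137  0.1338]
0.138 29 [ 0.4967 -0.0255  0.1375] [ 0.5287 -0.0029  0.1465] [ 0.5191 -0.0115  0.1408]
0.148 20 [ 0.4961 -0.0282  0.1485] [0.5105 0.0083 0.157 ] [ 0.5015 -0.0239  0.154 ]
lever
0.37 36 [ 0.3719 -0.0163  0.1146] [ 3.840e-01 -3.000e-04  1.308e-01]
0.385 42 [ 0.3855 -0.0163  0.1137] [0.3998 0.0028 0.1316]
0.4 38 [ 0.4009 -0.018   0.1178] [0.415  0.0038 0.1339]
0.415 38 [ 0.4155 -0.0155  0.1169] [ 0.4296 -0.0015  0.1353]
0.43 36 [ 0.4301 -0.0195  0.1168] [ 0.4447 -0.0015  0.1393]
0.445 40 [ 0.445  -0.0203  0.1214] [ 0.459  -0.0008  0.1364]
0.46 79 [ 0.46   -0.0302  0.1183] [0.4745 0.0163 0.1461]
0.475 117 [ 0.475  -0.0301  0.1231] [0.49   0.018  0.1647]
0.49 116 [ 0.4905 -0.0303  0.1286] [0.5049 0.0154 0.175 ]
0.505 113 [ 0.5051 -0.031   0.0979] [0.5199 0.0105 0.1775]
0.52 70 [ 0.5203 -0.0287  0.0984] [0.5349 0.0105 0.1769]
pics/s101.png 253 246
```

Emit:
{"name": "arm_command", "arguments": {"rows": [0, 0.02, 0, 0.013, 0, 0.005, -1, 0, 0.04, 0, 0.026, 0, 0.005, -1, 0, 0.055, 0, 0.036, 0, 0.005, -1, 0, 0.055, 0, 0.036, 0, 0.005, -1]}}

```text
time: 10.6
ee_pos: [0.5468, -0.0063, 0.193]
orientation: [-0.001, 0.91, 0.006, -0.415]
wrist_force: [-6.9, -0.9, 5.6]
finger_gap: 0.0168
gripper_force: 30.0
```

```bash
python3 s.py; python3 look.py | grep -v top
```

```text
10.6 q [-0.0889  0.5992  1.1004 -0.0754  2.2944 -1.6854] p [ 0.5468 -0.0063  0.193 ] grip [ 0.4877 -0.0055  0.1416] gap 0.01677232882993008 gf 30.001948254648596 F [-6.8594 -0.8727  5.5523] T [-0.0232  1.1551  0.0856]
y [0.0039 0.9999 0.0117] z [-0.7546  0.0106 -0.6561]
0.058 43 [ 0.507  -0.0248  0.0579] [0.5369 0.0067 0.0673] [ 0.5195 -0.0182  0.0631]
0.068 59 [ 0.5049 -0.0256  0.0682] [0.5425 0.0118 0.0777] [ 0.5199 -0.0146  0.0738]
0.078 25 [ 0.5068 -0.016   0.0778] [0.5352 0.0031 0.0876] [ 0.5251 -0.0113  0.0813]
0.088 21 [ 0.519  -0.0176  0.0879] [ 0.5366 -0.0045  0.0973] [ 0.5257 -0.0118  0.0913]
0.098 25 [ 0.5191 -0.0185  0.0978] [ 0.5381 -0.0027  0.1071] [ 0.526  -0.0114  0.1023]
0.108 21 [ 0.5194 -0.0181  0.1078] [ 0.5384 -0.0024  0.1174] [ 0.5265 -0.0116  0.1124]
0.118 22 [ 0.5188 -0.0189  0.1193] [ 0.5377 -0.0014  0.1274] [ 0.5259 -0.0127  0.1224]
0.128 30 [ 0.5017 -0.0177  0.128 ] [ 0.5325 -0.0041  0.1373] [ 0.5221 -0.0128  0.1333]
0.138 34 [ 0.4959 -0.0275  0.1379] [0.536  0.0092 0.1473] [ 0.5234 -0.012   0.1425]
0.148 35 [ 0.4951 -0.0299  0.1483] [0.5197 0.008  0.1575] [ 0.5023 -0.0232  0.1531]
lever
0.37 25 [ 0.3772 -0.0167  0.1261] [0.385  0.002  0.1442]
0.385 37 [ 0.3861 -0.0165  0.1289] [ 0.3996 -0.0023  0.1449]
0.4 37 [ 0.4004 -0.0175  0.1279] [4.150e-01 2.000e-04 1.446e-01]
0.415 39 [ 0.4155 -0.0168  0.129 ] [ 0.43   -0.0033  0.1458]
0.43 37 [ 0.4309 -0.0192  0.1285] [ 0.4449 -0.0018  0.1458]
0.445 38 [ 0.4454 -0.017   0.1281] [ 4.599e-01 -3.000e-04  1.459e-01]
0.46 58 [ 0.4605 -0.0285  0.126 ] [0.4747 0.0129 0.1462]
0.475 98 [ 0.475  -0.0292  0.1245] [0.4896 0.0163 0.158 ]
0.49 107 [ 0.4907 -0.0307  0.132 ] [0.505  0.0156 0.1703]
0.505 115 [ 0.5052 -0.0297  0.0978] [0.5199 0.0165 0.1777]
0.52 122 [ 0.52   -0.0301  0.0983] [0.5341 0.0075 0.1778]
0.535 13 [ 0.5352 -0.0258  0.1   ] [ 0.5411 -0.0024  0.1777]
pics/s106.png 253 246
```

Emit:
{"name": "arm_command", "arguments": {"rows": [0, 0, 0, -0.004, 0, 0, -1, 0, 0, 0, -0.009, 0, 0, -1, 0, 0, 0, -0.009, 0, 0, -1]}}

```text
time: 11.0
ee_pos: [0.5453, -0.0063, 0.1929]
orientation: [-0.001, 0.912, 0.006, -0.411]
wrist_force: [-3.7, -0.3, 5.4]
finger_gap: 0.0167
gripper_force: 30.0
```

```bash
python3 s.py; cat > look2.py <<'E'
from h import *
p,d,c,f=cam('side'); W=pts(d,c,f); z=W[...,2]
m=(d>0)&(abs(W[...,1]+.008)<.03)&(abs(z-.13)<.04)&(W[...,0]>.378)&(W[...,0]<.455); P=W[m]
a=np.polyfit(P[:,0],P[:,2],1); print('lever z at .415 %.4f slope %.3f'%(np.polyval(a,.415),a[0]))
zb=np.polyval(a,.525); m=(d>0)&(abs(W[...,1]+.008)<.016)&(z>.083)&(z<zb-.012)&(abs(W[...,0]-.526)<.02); P=W[m]
a=np.polyfit(P[:,2],P[:,0],1); b=np.polyfit(P[:,2],P[:,1],1);print('short n',len(P),'x@.08 %.4f slope %.3f; y@.08 %.4f %.3f'%(np.polyval(a,.08),a[0],np.polyval(b,.08),b[0]),'med',np.median(P,0).round(4),'bend z',round(zb,4),'(want x .5240, y -.0117 med)')
E
python3 look2.py
```

```text
11.0 q [-0.0892  0.5916  1.109  -0.0748  2.2849 -1.6856] p [ 0.5453 -0.0063  0.1929] grip [ 0.4866 -0.0055  0.1409] gap 0.01668150864172226 gf 30.001600541872904 F [-3.7466 -0.2805  5.4409] T [0.0215 0.4909 0.0943]
y [0.0033 0.9999 0.0118] z [-0.749   0.0103 -0.6625]
lever z at .415 0.1364 slope 0.037
short n 102 x@.08 0.5272 slope -0.044; y@.08 -0.0105 -0.030 med [ 0.5254 -0.012   0.1051] bend z 0.1405 (want x .5240, y -.0117 med)
```

Emit:
{"name": "arm_command", "arguments": {"rows": [-0.004, 0.012, 0, 0.003, 0.001, 0.003, -1, -0.008, 0.025, 0, 0.007, 0.003, 0.003, -1, -0.008, 0.025, 0, 0.007, 0.003, 0.003, -1]}}

```text
time: 11.35
ee_pos: [0.5484, -0.0052, 0.192]
orientation: [0.002, 0.904, 0.0, -0.428]
wrist_force: [0.5, -1.0, 2.0]
finger_gap: 0.0162
gripper_force: 30.0
```

```bash
python3 s.py; python3 look2.py
```

```text
11.35 q [-0.0837  0.6183  1.0852 -0.0861  2.3196 -1.68  ] p [ 0.5484 -0.0052  0.192 ] grip [ 0.4877 -0.0051  0.1424] gap 0.016241028421672743 gf 30.00042822182877 F [ 0.5002 -0.9821  2.0127] T [ 0.0159 -0.5395  0.0364]
y [ 0.003   1.     -0.0009] z [-0.7739  0.0017 -0.6333]
lever z at .415 0.1398 slope 0.013
short n 103 x@.08 0.5273 slope -0.030; y@.08 -0.0112 0.006 med [ 0.5261 -0.0118  0.1067] bend z 0.1412 (want x .5240, y -.0117 med)
```

Emit:
{"name": "arm_command", "arguments": {"rows": [0, 0.016, 0, 0.002, 0, 0.003, -1, 0, 0.016, 0, 0.002, 0, 0, -1, 0, 0.016, 0, 0.002, 0, -0.01, -1, 0, 0.016, 0, 0.002, 0, -0.02, -1, 0, 0.016, 0, 0.002, 0, -0.02, -1]}}

```text
time: 11.9
ee_pos: [0.5477, -0.0053, 0.187]
orientation: [0.002, 0.898, 0.0, -0.441]
wrist_force: [-5.1, -0.1, -1.3]
finger_gap: 0.0162
gripper_force: 30.0
```

```bash
python3 s.py; python3 look2.py
```

```text
11.9 q [-0.0837  0.6346  1.0817 -0.0883  2.3342 -1.6805] p [ 0.5477 -0.0053  0.187 ] grip [ 0.4857 -0.0052  0.1391] gap 0.01621494008867522 gf 29.999374665276264 F [-5.117  -0.0618 -1.3065] T [-0.007   0.29    0.0068]
y [ 0.0036  1.     -0.0007] z [-0.791   0.0024 -0.6118]
lever z at .415 0.1387 slope -0.030
short n 86 x@.08 0.5243 slope -0.065; y@.08 -0.0110 0.003 med [ 0.5216 -0.0115  0.1022] bend z 0.1354 (want x .5240, y -.0117 med)
```

Emit:
{"name": "arm_command", "arguments": {"rows": [0, -0.009, 0, -0.006, 0, 0, -1, 0, -0.017, 0, -0.011, 0, 0, -1, 0, -0.017, 0, -0.011, 0, -0.01, -1, 0, -0.017, 0, -0.011, 0, -0.02, -1, 0, -0.017, 0, -0.011, 0, -0.02, -1]}}

```text
time: 12.45
ee_pos: [0.5443, -0.0053, 0.1805]
orientation: [0.002, 0.904, 0.0, -0.428]
wrist_force: [-5.9, 0.6, -0.4]
finger_gap: 0.0168
gripper_force: 30.0
```

```bash
sed -i 's/W\[...,0\]-.526)<.02/W[...,0]-.526)<.013/' look2.py; python3 s.py; python3 look2.py; python3 look.py|tail -1; ls -t pics|head -1
```

```text
12.45 q [-0.0845  0.6185  1.1088 -0.0843  2.2958 -1.6777] p [ 0.5443 -0.0053  0.1805] grip [ 0.4837 -0.0051  0.1309] gap 0.01679187717293874 gf 30.000344466971 F [-5.8904  0.6282 -0.4385] T [ 0.0076  0.3119 -0.0041]
y [ 0.0034  1.     -0.0006] z [-0.7739  0.0023 -0.6333]
lever z at .415 0.1285 slope 0.005
short n 72 x@.08 0.5197 slope 0.089; y@.08 -0.0100 -0.055 med [ 0.5209 -0.0113  0.1012] bend z 0.1291 (want x .5240, y -.0117 med)
pics/s125.png 253 250
s125.png
```

Emit:
{"name": "arm_command", "arguments": {"rows": [0, 0, 0, -0.004, 0, -0.005, -1, 0, 0, 0, -0.005, 0, -0.015, -1, 0, 0, 0, -0.005, 0, -0.025, -1, 0, 0, 0, -0.005, 0, -0.03, -1, 0, 0, 0, -0.005, 0, -0.03, -1]}}

```text
time: 13.1
ee_pos: [0.5438, -0.0054, 0.1709]
orientation: [0.002, 0.904, 0.0, -0.427]
wrist_force: [-2.0, 0.2, -2.0]
finger_gap: 0.0162
gripper_force: 30.0
```

```bash
python3 s.py; python3 look2.py
```

```text
13.1 q [-0.0846  0.6238  1.1197 -0.0831  2.2772 -1.6762] p [ 0.5438 -0.0054  0.1709] grip [ 0.4832 -0.0052  0.1211] gap 0.016207143574278726 gf 29.998848315590294 F [-2.0445  0.1808 -1.9661] T [-0.0026 -0.4736 -0.035 ]
y [ 0.0032  1.     -0.0005] z [-0.7723  0.0021 -0.6352]
lever z at .415 0.1187 slope 0.016
short n 51 x@.08 0.5214 slope 0.009; y@.08 -0.0121 0.044 med [ 0.521  -0.0113  0.0958] bend z 0.1205 (want x .5240, y -.0117 med)
```

Sliding in freely; about 5 mm to go.

Emit:
{"name": "arm_command", "arguments": {"rows": [0, 0, 0, -0.001, 0, -0.007, -1, 0, 0, 0, -0.001, 0, -0.014, -1, 0, 0, 0, -0.001, 0, -0.02, -1, 0, 0, 0, -0.001, 0, -0.024, -1, 0, 0, 0, -0.001, 0, -0.024, -1]}}

```text
time: 13.65
ee_pos: [0.5428, -0.0053, 0.1675]
orientation: [0.002, 0.904, 0.0, -0.429]
wrist_force: [-4.8, 0.5, 9.0]
finger_gap: 0.0166
gripper_force: 30.0
```

```bash
python3 s.py; python3 look2.py
```

```text
13.65 q [-0.0846  0.6264  1.1243 -0.0829  2.2733 -1.6749] p [ 0.5428 -0.0053  0.1675] grip [ 0.4821 -0.0052  0.1179] gap 0.01658807073362454 gf 30.003092082824878 F [-4.8093  0.4823  9.0493] T [0.031  1.023  0.0197]
y [ 0.0037  1.     -0.001 ] z [-0.7744  0.0023 -0.6327]
lever z at .415 0.1146 slope 0.032
short n 50 x@.08 0.5221 slope -0.045; y@.08 -0.0117 0.031 med [ 0.5209 -0.0118  0.0935] bend z 0.1181 (want x .5240, y -.0117 med)
```

Emit:
{"name": "arm_command", "arguments": {"rows": [0, 0, 0, 0, 0, 0.007, 0, 0, 0, 0, 0, 0, 0.007, 0, 0, 0, 0, 0, 0, 0.007, 0, 0, 0, 0, 0, 0, 0.007, 0, 0, 0, 0, 0, 0, 0.007, 0]}}

```text
time: 14.2
ee_pos: [0.5433, -0.0053, 0.1662]
orientation: [0.002, 0.904, 0.0, -0.427]
wrist_force: [0.6, 0.5, -0.1]
finger_gap: 0.047
gripper_force: 0.0
```

```bash
python3 s.py; python3 look2.py;python3 look.py|tail -14
```

```text
14.2 q [-0.0846  0.6273  1.1245 -0.0825  2.2696 -1.6753] p [ 0.5433 -0.0053  0.1662] grip [ 0.4828 -0.0052  0.1165] gap 0.04702589577146439 gf 0.0 F [ 0.6001  0.5402 -0.1109] T [ 0.0758 -0.4482 -0.0139]
y [ 0.0033  1.     -0.0005] z [-0.7728  0.0022 -0.6347]
lever z at .415 0.1119 slope 0.059
short n 47 x@.08 0.5211 slope -0.019; y@.08 -0.0117 -0.053 med [ 0.5205 -0.0123  0.0947] bend z 0.1184 (want x .5240, y -.0117 med)
lever
0.37 40 [ 0.3705 -0.0138  0.0976] [0.3849 0.0087 0.1163]
0.385 40 [ 0.385  -0.0132  0.1012] [0.4    0.0024 0.1193]
0.4 36 [ 0.4002 -0.016   0.0993] [0.4142 0.0009 0.1201]
0.415 39 [ 0.4151 -0.015   0.1006] [0.4297 0.0013 0.1195]
0.43 40 [ 0.4301 -0.0184  0.1039] [0.4449 0.0076 0.1214]
0.445 37 [ 0.4457 -0.0156  0.1034] [0.46   0.0036 0.1216]
0.46 49 [ 0.46   -0.0307  0.0982] [0.4748 0.0186 0.1223]
0.475 45 [ 0.4751 -0.0309  0.1096] [0.4897 0.019  0.1403]
0.49 27 [ 0.4907 -0.031   0.0759] [0.5041 0.0185 0.1482]
0.505 74 [ 0.5054 -0.0247  0.0719] [0.5198 0.0189 0.1496]
0.52 67 [ 0.52   -0.0294  0.0714] [0.535  0.0188 0.1469]
0.535 7 [ 0.5356 -0.0151  0.0719] [0.541  0.0007 0.0751]
pics/s143.png 253 254
```

```bash
python3 -c "
from go import *
go([.39,-.006,.11],tool(np.pi/2))
for a in (0,15,30,45,55,60):
    t=np.radians(a); c=np.array([.525,-.006,.11])+.135*np.array([-np.cos(t),np.sin(t),0]); print(a,ik(c,tool(np.pi/2,-t)))
"
```

```text
row [-0.001, -0.562, 0.002, -0.511, -0.002, 0.074] nrows 5.9
0 (np.float64(3.751717303914353e-09), array([-1.61034131e-01, -2.29077276e-01,  1.89558096e+00, -9.63912513e-10,
        1.47508898e+00, -1.73183046e+00]))
15 (np.float64(3.0552530512607303e-09), array([-7.03593241e-02, -2.15167965e-01,  1.88449219e+00, -7.48134447e-10,
        1.47226843e+00, -1.37935626e+00]))
30 (np.float64(5.211906587898485e-16), array([ 1.19725907e-02, -1.73574229e-01,  1.85030456e+00,  3.12727004e-19,
        1.46486232e+00, -1.03522496e+00]))
45 (np.float64(6.127912215511904e-09), array([ 7.59486529e-02, -1.11563835e-01,  1.79643578e+00, -2.60055478e-09,
        1.45672071e+00, -7.09449509e-01]))
55 (np.float64(9.260873388655924e-10), array([ 1.06077460e-01, -6.31559015e-02,  1.75193841e+00, -4.17748817e-10,
        1.45281015e+00, -5.04787778e-01]))
60 (np.float64(2.556272621966457e-10), array([ 1.17299216e-01, -3.77339194e-02,  1.72770437e+00, -1.10391229e-10,
        1.45162220e+00, -4.06299559e-01]))
```

Emit:
{"name": "arm_command", "arguments": {"rows": [0, -0.07, 0, -0.06, 0, 0.015, 0, 0, -0.15, 0, -0.13, 0, 0.03, 0, 0, -0.23, 0, -0.2, 0, 0.045, 0, 0, -0.31, 0, -0.28, 0, 0.055, 0, 0, -0.39, 0, -0.35, 0, 0.06, 0, 0, -0.47, 0, -0.43, 0, 0.07, 0, 0, -0.56, 0, -0.511, 0, 0.075, 0, 0, -0.56, 0, -0.511, 0, 0.075, 0]}}

```text
time: 15.15
ee_pos: [0.3837, -0.0045, 0.1884]
orientation: [0.001, 1.0, 0.001, -0.001]
wrist_force: [1.0, -0.3, 0.0]
finger_gap: 0.047
gripper_force: 0.0
```

```bash
python3 s.py; python3 look2.py;python3 - <<'E'
from h import *
p,d,c,f=cam('top'); W=pts(d,c,f); z=W[...,2]; cv2.imwrite('pics/t2.png',cv2.resize(p[185:280,245:370,::-1],None,fx=6,fy=6,interpolation=cv2.INTER_CUBIC))
p,d,c,f=cam('side');cv2.imwrite('pics/s2.png',cv2.resize(p[185:310,190:340,::-1],None,fx=4.8,fy=4.8,interpolation=cv2.INTER_CUBIC))
E
```

```text
15.15 q [-0.1609 -0.2432  1.9068  0.0018  1.4808 -1.7291] p [ 0.3837 -0.0045  0.1884] grip [ 0.3836 -0.0043  0.11  ] gap 0.04699169831296558 gf 0.0 F [ 0.9901 -0.3296  0.0174] T [ 0.0424 -0.1278  0.0222]
y [0.0028 1.     0.0022] z [-0.0024  0.0022 -1.    ]
lever z at .415 0.1140 slope -0.068
short n 23 x@.08 0.5252 slope -0.517; y@.08 -0.0084 -0.369 med [ 0.5199 -0.0128  0.0886] bend z 0.1065 (want x .5240, y -.0117 med)
```

View pics/s2.png

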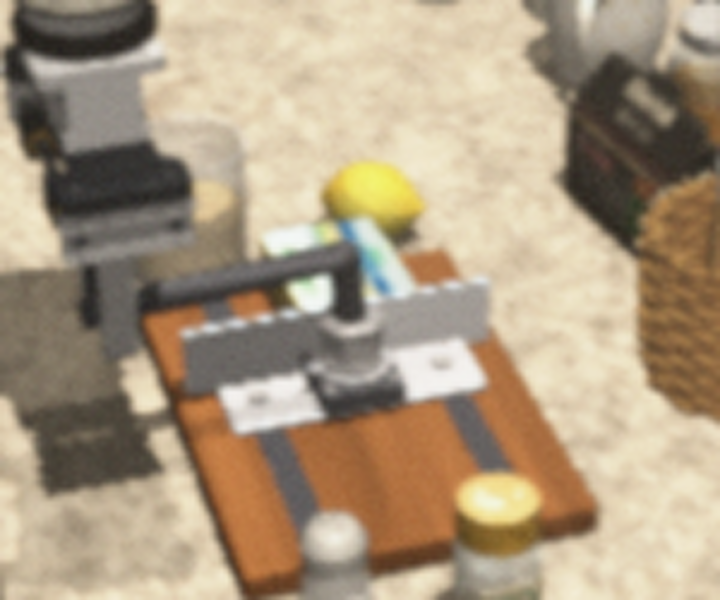

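```bash
python3 - <<'E'
from h import *
np.set_printoptions(precision=4,suppress=True)
p,d,c,f=cam('side'); W=pts(d,c,f)
for P in([.384,-.004,.11],[.384,-.032,.11],[.384,-.032,.092],[.384,.024,.092],[.371,-.006,.106],[.525,-.006,.116]):
    u,v=proj(P,c,f); print(P,'crop',round((u-190)*4.8),round((v-185)*4.8))
for (a,b) in((155,295),(175,292),(200,287),(250,275),(300,262),(345,255),(120,300),(120,340),(95,300)):
    u,v=round(190+a/4.8),round(185+b/4.8); print(a,b,W[v,u])
E
```

```text
[0.384, -0.004, 0.11] crop 100 304
[0.384, -0.032, 0.11] crop 111 331
[0.384, -0.032, 0.092] crop 113 359
[0.384, 0.024, 0.092] crop 92 305
[0.371, -0.006, 0.106] crop 78 316
[0.525, -0.006, 0.116] crop 348 251
155 295 [ 0.4128 -0.0102  0.1148]
175 292 [ 0.423  -0.012   0.1137]
200 287 [ 0.4395 -0.0103  0.1122]
250 275 [ 0.4661 -0.0136  0.118 ]
300 262 [ 0.4939 -0.0119  0.1174]
345 255 [ 0.5215 -0.0124  0.1182]
120 300 [ 0.389  -0.0393  0.1317]
120 340 [ 0.3867 -0.043   0.1101]
95 300 [ 0.3812 -0.0088  0.1145]
```

View pics/t2.png

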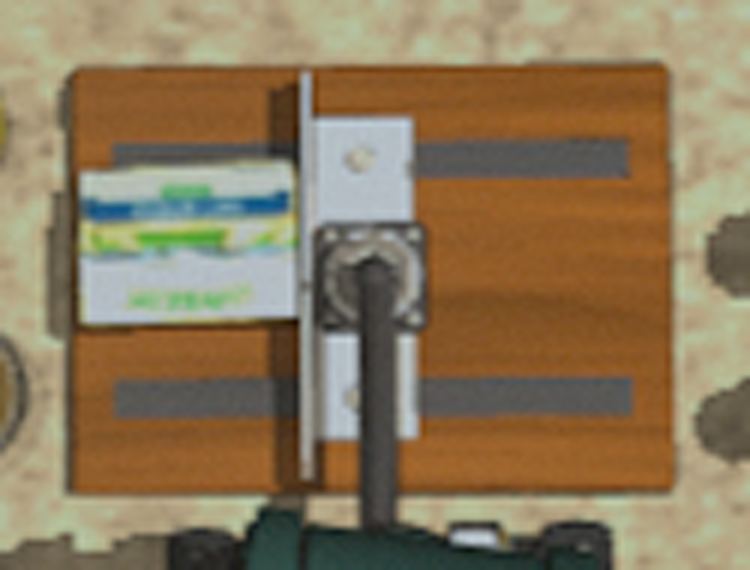

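```bash
cat > push.py <<'E'
from go import *
import sys
def c(deg,off=.015):
    t=np.radians(deg); return np.array([.525,-.006,.11])+.138*np.array([-np.cos(t),np.sin(t),0])+off*np.array([np.sin(t),np.cos(t),0]),tool(np.pi/2,-t)
if __name__=='__main__':
    for a in sys.argv[1:]: print(a,end=' '); go(*c(float(a)))
    s=readout.read_state(); g=s['ee_pos'][:2]-[.525,-.006]
    M=R.from_quat(s['orientation']).as_matrix(); yw=-np.arctan2(-M[0,1],M[1,1]); n=M[:2,1]
    ph=np.arcsin((g@[0,1]*0+ (-n[1]*0)) if 0 else 0)
    pad=g-.0235*n; r=np.hypot(*g); ang=np.arctan2(pad[1],-pad[0]); 
    # lever angle from contact: centreline = pad + 8.5 mm along n
    L=g-.015*n; print('tool yaw %.3f lever ang %.3f r %.3f Ftan %.2f Ftot'%(yw,np.arctan2(L[1],-L[0]),np.hypot(*L),-s['wrist_force'][:2]@n),s['wrist_force'].round(2),'gap',s['finger_gap'])
E
python3 push.py 0 5 10 15 20 25 30 35
```

```text
0 row [-0.001, -0.002, 0.002, -0.014, 0.049, -0.005] nrows 0.3
5 row [-0.001, -0.002, -0.054, -0.008, 0.088, -0.005] nrows 0.6
10 row [-0.001, -0.002, -0.109, 0.001, 0.128, -0.005] nrows 1.1
15 row [-0.001, -0.001, -0.165, 0.014, 0.166, -0.005] nrows 1.7
20 row [-0.001, -0.001, -0.221, 0.03, 0.203, -0.005] nrows 2.3
25 row [-0.002, -0.001, -0.276, 0.05, 0.238, -0.005] nrows 2.9
30 row [-0.002, -0.001, -0.332, 0.072, 0.272, -0.005] nrows 3.5
35 row [-0.002, -0.001, -0.387, 0.097, 0.303, -0.005] nrows 4.1
tool yaw 0.003 lever ang -0.108 r 0.135 Ftan 0.16 Ftot [ 0.68 -0.16 -0.1 ] gap 0.04705798608387502
```

Emit:
{"name": "arm_command", "arguments": {"rows": [0, 0, 0, -0.014, 0.045, 0, 0, 0, 0, -0.054, -0.008, 0.088, 0, 0, 0, 0, -0.109, 0.001, 0.128, 0, 0, 0, 0, -0.165, 0.014, 0.166, 0, 0, 0, 0, -0.165, 0.014, 0.166, 0, 0]}}

```text
time: 15.85
ee_pos: [0.3962, 0.0448, 0.1888]
orientation: [0.129, 0.992, 0.001, -0.003]
wrist_force: [-0.1, -2.3, 1.1]
finger_gap: 0.0473
gripper_force: 1.1
```

```bash
python3 push.py 20 25 30 35 40; python3 look2.py
```

```text
20 row [-0.001, -0.003, -0.057, 0.014, 0.035, -0.001] nrows 0.6
25 row [-0.002, -0.003, -0.112, 0.034, 0.07, -0.001] nrows 1.2
30 row [-0.002, -0.003, -0.168, 0.056, 0.104, -0.001] nrows 1.8
35 row [-0.002, -0.003, -0.224, 0.081, 0.135, -0.001] nrows 2.3
40 row [-0.002, -0.003, -0.279, 0.109, 0.165, -0.001] nrows 2.9
tool yaw 0.260 lever ang 0.267 r 0.138 Ftan 2.22 Ftot [-0.06 -2.29  1.06] gap 0.04732541319167616
lever z at .415 0.1185 slope -0.305Traceback (most recent call last):
  File "look2.py", line 6, in <module>
    a=np.polyfit(P[:,2],P[:,0],1); b=np.polyfit(P[:,2],P[:,1],1);print('short n',len(P),'x@.08 %.4f slope %.3f; y@.08 %.4f %.3f'%(np.polyval(a,.08),a[0],np.polyval(b,.08),b[0]),'med',np.median(P,0).round(4),'bend z',round(zb,4),'(want x .5240, y -.0117 med)')
    raise TypeError("expected non-empty vector for x")
TypeError: expected non-empty vector for x
```

```bash
python3 - <<'E'
from h import *
for n in('side','top'):
    p,d,c,f=cam(n); W=pts(d,c,f); z=W[...,2]
    m=(d>0)&(abs(W[...,0]-.525)<.012)&(abs(W[...,1]+.006)<.012)&(z>.09)&(z<.14); P=W[m]; print(n,len(P),np.percentile(P[:,2],[50,75,90,97,100]))
    t=np.load('/tmp/%s.npz'%n); W=t['W']; z=W[...,2]; m=(t['d']>0)&(abs(W[...,0]-.555)<.03)&(abs(W[...,1]+.006)<.012)&(z>.18)&(z<.23); P=W[m]; print(' start, true top .2095',len(P),np.percentile(P[:,2],[50,75,90,97,100]))
E
```

```text
side 68 [0.1089233  0.11731782 0.12183139 0.12385748 0.12522937]
 start, true top .2095 158 [0.20266256 0.2057754  0.20784535 0.20945748 0.2110668 ]
top 45 [0.12084573 0.1237619  0.12641439 0.12836991 0.12854526]
 start, true top .2095 178 [0.20719619 0.20934785 0.21111367 0.2134251  0.21475366]
```

Emit:
{"name": "arm_command", "arguments": {"rows": [0, 0, -0.057, 0.014, 0.037, 0, 0, 0, 0, -0.112, 0.034, 0.072, 0, 0, 0, 0, -0.168, 0.056, 0.105, 0, 0, 0, 0, -0.224, 0.081, 0.136, 0, 0, 0, 0, -0.224, 0.081, 0.136, 0, 0]}}

```text
time: 16.5
ee_pos: [0.4191, 0.0853, 0.1889]
orientation: [0.301, 0.954, 0.001, -0.002]
wrist_force: [-0.4, -1.5, 0.7]
finger_gap: 0.0472
gripper_force: 0.9
```

```bash
python3 push.py 38 40 42 44 46 48
```

```text
38 row [-0.002, -0.002, -0.033, 0.021, 0.018, -0.002] nrows 0.3
40 row [-0.002, -0.002, -0.055, 0.033, 0.03, -0.002] nrows 0.6
42 row [-0.002, -0.002, -0.077, 0.045, 0.041, -0.002] nrows 0.8
44 row [-0.002, -0.002, -0.099, 0.057, 0.051, -0.002] nrows 1.0
46 row [-0.002, -0.001, -0.121, 0.069, 0.061, -0.002] nrows 1.3
48 row [-0.003, -0.001, -0.144, 0.082, 0.071, -0.002] nrows 1.5
tool yaw 0.612 lever ang 0.604 r 0.139 Ftan 1.49 Ftot [-0.45 -1.51  0.73] gap 0.0472212097145257
```

Emit:
{"name": "arm_command", "arguments": {"rows": [0, 0, -0.033, 0.021, 0.018, 0, 0, 0, 0, -0.055, 0.033, 0.03, 0, 0, 0, 0, -0.055, 0.033, 0.03, 0, 0]}}

```text
time: 16.8
ee_pos: [0.4281, 0.0939, 0.1887]
orientation: [0.342, 0.94, 0.001, -0.002]
wrist_force: [-2.1, -0.8, 0.4]
finger_gap: 0.0469
gripper_force: 1.0
```

```bash
python3 push.py 42 44
```

```text
42 row [-0.003, -0.002, -0.022, 0.015, 0.012, -0.001] nrows 0.2
44 row [-0.003, -0.002, -0.045, 0.027, 0.022, -0.001] nrows 0.5
tool yaw 0.698 lever ang 0.693 r 0.138 Ftan 1.95 Ftot [-2.13 -0.76  0.37] gap 0.04689002839088478
```

Emit:
{"name": "arm_command", "arguments": {"rows": [0, 0, -0.022, 0.012, 0.011, 0, 0, 0, 0, -0.022, 0.012, 0.011, 0, 0, 0, 0, -0.022, 0.012, 0.011, 0, 0]}}

```text
time: 17.1
ee_pos: [0.4316, 0.0971, 0.1888]
orientation: [0.358, 0.934, 0.001, -0.002]
wrist_force: [-2.3, -0.5, 0.5]
finger_gap: 0.0471
gripper_force: 1.0
```

```bash
python3 push.py 44 46
```

```text
44 row [-0.002, -0.001, -0.022, 0.015, 0.012, -0.001] nrows 0.2
46 row [-0.002, -0.001, -0.045, 0.028, 0.022, -0.001] nrows 0.5
tool yaw 0.733 lever ang 0.727 r 0.138 Ftan 1.93 Ftot [-2.35 -0.48  0.55] gap 0.04709308798558775
```

Still at the running torque (about 2 N). Continuing in 2° steps.

Emit:
{"name": "arm_command", "arguments": {"rows": [0, 0, -0.022, 0.013, 0.011, 0, 0, 0, 0, -0.022, 0.013, 0.011, 0, 0, 0, 0, -0.022, 0.013, 0.011, 0, 0]}}

```text
time: 17.4
ee_pos: [0.4356, 0.1006, 0.1889]
orientation: [0.374, 0.927, 0.001, -0.001]
wrist_force: [-2.7, -0.8, 0.3]
finger_gap: 0.0473
gripper_force: 1.1
```

```bash
python3 push.py 46 48
```

```text
46 row [-0.002, -0.001, -0.022, 0.015, 0.01, -0.002] nrows 0.2
48 row [-0.002, -0.001, -0.045, 0.027, 0.02, -0.002] nrows 0.5
tool yaw 0.768 lever ang 0.765 r 0.138 Ftan 2.46 Ftot [-2.72 -0.79  0.29] gap 0.047255434112693694
```

Emit:
{"name": "arm_command", "arguments": {"rows": [0, 0, -0.022, 0.013, 0.01, 0, 0, 0, 0, -0.022, 0.013, 0.01, 0, 0, 0, 0, -0.022, 0.013, 0.01, 0, 0]}}

```text
time: 17.7
ee_pos: [0.4396, 0.1037, 0.189]
orientation: [0.39, 0.921, 0.002, -0.001]
wrist_force: [-1.5, 0.1, 0.4]
finger_gap: 0.047
gripper_force: 1.1
```

```bash
python3 push.py 48 50
```

```text
48 row [-0.002, -0.001, -0.023, 0.014, 0.009, -0.002] nrows 0.2
50 row [-0.003, -0.001, -0.045, 0.027, 0.019, -0.002] nrows 0.5
tool yaw 0.802 lever ang 0.801 r 0.138 Ftan 1.02 Ftot [-1.53  0.12  0.42] gap 0.047009325944867494
```

Emit:
{"name": "arm_command", "arguments": {"rows": [0, 0, -0.022, 0.0135, 0.0095, 0, 0, 0, 0, -0.022, 0.0135, 0.0095, 0, 0, 0, 0, -0.022, 0.0135, 0.0095, 0, 0]}}

```text
time: 18.0
ee_pos: [0.4436, 0.1066, 0.1889]
orientation: [0.406, 0.914, 0.002, -0.001]
wrist_force: [-2.3, -0.6, 1.2]
finger_gap: 0.0472
gripper_force: 1.1
```

```bash
python3 push.py 50 52
```

```text
50 row [-0.003, -0.001, -0.023, 0.014, 0.009, -0.002] nrows 0.2
52 row [-0.003, -0.001, -0.045, 0.027, 0.018, -0.002] nrows 0.5
tool yaw 0.837 lever ang 0.837 r 0.138 Ftan 2.13 Ftot [-2.3  -0.64  1.18] gap 0.04717116433216736
```

Emit:
{"name": "arm_command", "arguments": {"rows": [0, 0, -0.022, 0.0135, 0.009, 0, 0, 0, 0, -0.022, 0.0135, 0.009, 0, 0, 0, 0, -0.022, 0.0135, 0.009, 0, 0]}}

```text
time: 18.3
ee_pos: [0.4477, 0.1093, 0.1889]
orientation: [0.422, 0.907, 0.002, -0.001]
wrist_force: [-3.5, -1.4, 0.3]
finger_gap: 0.0469
gripper_force: 1.1
```

```bash
python3 push.py 52 54
```

```text
52 row [-0.002, -0.001, -0.023, 0.014, 0.009, -0.002] nrows 0.2
54 row [-0.002, -0.0, -0.045, 0.028, 0.017, -0.002] nrows 0.5
tool yaw 0.872 lever ang 0.872 r 0.138 Ftan 3.62 Ftot [-3.52 -1.44  0.33] gap 0.04686486520851003
```

Emit:
{"name": "arm_command", "arguments": {"rows": [0, 0, -0.017, 0.0105, 0.0065, 0, 0, 0, 0, -0.017, 0.0105, 0.0065, 0, 0, 0, 0, -0.017, 0.0105, 0.0065, 0, 0]}}

```text
time: 18.6
ee_pos: [0.4508, 0.1112, 0.189]
orientation: [0.434, 0.901, 0.002, -0.001]
wrist_force: [-1.7, -2.1, 0.6]
finger_gap: 0.0472
gripper_force: 1.2
```

```bash
python3 push.py 54
```

```text
54 row [-0.002, -0.0, -0.028, 0.017, 0.011, -0.002] nrows 0.3
tool yaw 0.898 lever ang 0.898 r 0.138 Ftan 2.64 Ftot [-1.74 -2.05  0.59] gap 0.04715784251851605
```

Emit:
{"name": "arm_command", "arguments": {"rows": [0, 0, -0.017, 0.0105, 0.0065, 0, 0, 0, 0, -0.017, 0.0105, 0.0065, 0, 0, 0, 0, -0.017, 0.0105, 0.0065, 0, 0]}}

```text
time: 18.9
ee_pos: [0.4539, 0.1132, 0.189]
orientation: [0.446, 0.895, 0.001, -0.001]
wrist_force: [-1.7, -1.1, 1.3]
finger_gap: 0.0471
gripper_force: 1.5
```

```bash
python3 push.py 54
```

```text
54 row [-0.002, -0.001, -0.011, 0.007, 0.004, -0.002] nrows 0.1
tool yaw 0.925 lever ang 0.925 r 0.138 Ftan 2.04 Ftot [-1.73 -1.09  1.27] gap 0.04709600743546674
```

Emit:
{"name": "arm_command", "arguments": {"rows": [0, 0, -0.017, 0.0105, 0.0065, 0, 0, 0, 0, -0.017, 0.0105, 0.0065, 0, 0, 0, 0, -0.017, 0.0105, 0.0065, 0, 0]}}

```text
time: 19.2
ee_pos: [0.4571, 0.1151, 0.1889]
orientation: [0.458, 0.889, 0.001, -0.001]
wrist_force: [-4.0, -1.7, 0.8]
finger_gap: 0.0466
gripper_force: 1.8
```

Emit:
{"name": "arm_command", "arguments": {"rows": [0, 0, -0.017, 0.0105, 0.006, 0, 0, 0, 0, -0.017, 0.0105, 0.006, 0, 0, 0, 0, -0.017, 0.0105, 0.006, 0, 0]}}

```text
time: 19.5
ee_pos: [0.4604, 0.117, 0.189]
orientation: [0.47, 0.882, 0.002, -0.001]
wrist_force: [-4.3, -2.0, 1.7]
finger_gap: 0.0469
gripper_force: 2.0
```

```bash
cat > avg.py <<'E'
from h import *
from scipy.spatial.transform import Rotation as R
A=[];G=[]
for i in range(8):
    cams.read_camera('top'); s=readout.read_state(); n=R.from_quat(s['orientation']).as_matrix()[:2,1]; A.append(-s['wrist_force'][:2]@n); G.append(s['gripper_force'])
print('Ftan',np.mean(A),np.std(A),'Nm',np.mean(A)*.138,'gf',np.mean(G))
E
python3 avg.py; python3 push.py 57
```

```text
Ftan 4.025529137800745 0.546371155565298 Nm 0.5555230210165029 gf 2.020614894645405
57 row [-0.003, -0.0, -0.01, 0.006, 0.003, -0.002] nrows 0.1
tool yaw 0.980 lever ang 0.980 r 0.138 Ftan 3.76 Ftot [-3.28 -1.86  1.63] gap 0.04698194440111493
```

Emit:
{"name": "arm_command", "arguments": {"rows": [0, 0, -0.017, 0.0105, 0.0055, 0, 0, 0, 0, -0.034, 0.021, 0.011, 0, 0, 0, 0, -0.034, 0.021, 0.011, 0, 0, 0, 0, -0.034, 0.021, 0.011, 0, 0]}}

```text
time: 20.3
ee_pos: [0.4668, 0.1202, 0.1889]
orientation: [0.494, 0.87, 0.001, -0.001]
wrist_force: [-3.9, -2.8, 1.5]
finger_gap: 0.0472
gripper_force: 2.5
```

```bash
python3 avg.py; python3 push.py 60
```

```text
Ftan 4.987966539082832 0.40886017643725525 Nm 0.6883393823934308 gf 2.5278878452809295
60 row [-0.002, -0.0, -0.009, 0.008, 0.003, -0.002] nrows 0.1
tool yaw 1.033 lever ang 1.030 r 0.138 Ftan 4.43 Ftot [-3.59 -2.62  0.43] gap 0.046988686570077466
```

Emit:
{"name": "arm_command", "arguments": {"rows": [0, 0, -0.017, 0.011, 0.005, 0, 0, 0, 0, -0.034, 0.022, 0.01, 0, 0, 0, 0, -0.045, 0.03, 0.013, 0, 0, 0, 0, -0.045, 0.03, 0.013, 0, 0, 0, 0, -0.045, 0.03, 0.013, 0, 0]}}

```text
time: 21.2
ee_pos: [0.4752, 0.1239, 0.1886]
orientation: [0.524, 0.852, 0.001, -0.002]
wrist_force: [-5.0, -3.6, 2.5]
finger_gap: 0.0469
gripper_force: 3.2
```

```bash
python3 avg.py; python3 push.py 63; python3 - <<'E'
from h import *
p,d,c,f=cam('side');cv2.imwrite('pics/s3.png',cv2.resize(p[185:310,190:340,::-1],None,fx=4.8,fy=4.8,interpolation=cv2.INTER_CUBIC))
E
```

```text
Ftan 6.435606496495213 0.3791648861025505 Nm 0.8881136965163394 gf 3.1945199804613367
63 row [-0.002, -0.001, 0.003, 0.002, -0.0, -0.001] nrows 0.0
tool yaw 1.104 lever ang 1.097 r 0.138 Ftan 6.02 Ftot [-5.18 -3.09  2.22] gap 0.046886134043268246
```

View pics/s3.png

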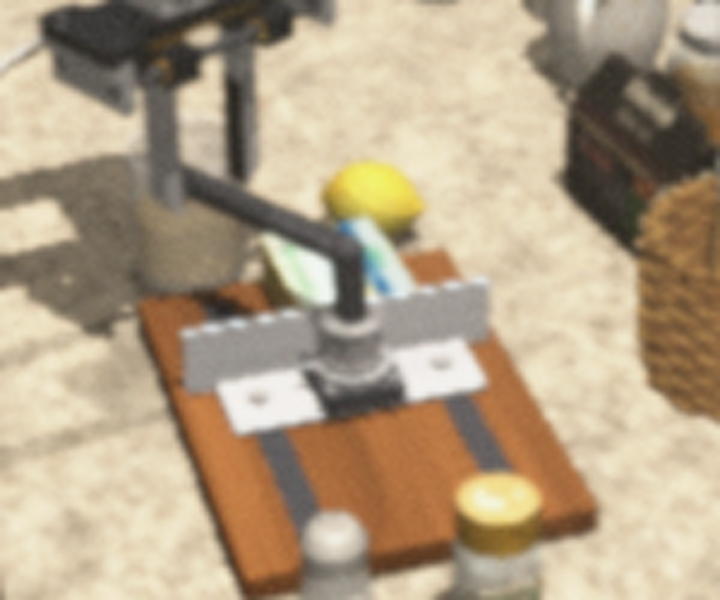

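The crop shows the key seated in the screw at (350,320) with the near finger on the lever end at (190,180). Torque is 0.89 N m, held. Backing off gently.

```bash
python3 push.py 60 57 54 52 50 48
```

```text
60 row [-0.002, -0.001, 0.036, -0.021, -0.01, -0.001] nrows 0.4
57 row [-0.002, -0.001, 0.069, -0.043, -0.02, -0.001] nrows 0.7
54 row [-0.002, -0.001, 0.103, -0.064, -0.031, -0.001] nrows 1.1
52 row [-0.002, -0.001, 0.125, -0.078, -0.04, -0.001] nrows 1.3
50 row [-0.002, -0.001, 0.147, -0.091, -0.048, -0.001] nrows 1.5
48 row [-0.002, -0.001, 0.169, -0.105, -0.058, -0.001] nrows 1.8
tool yaw 1.104 lever ang 1.097 r 0.138 Ftan 6.54 Ftot [-5.2  -4.22  1.24] gap 0.04707748271583897
```

Emit:
{"name": "arm_command", "arguments": {"rows": [0, 0, 0.018, -0.01, -0.005, 0, 0, 0, 0, 0.036, -0.021, -0.01, 0, 0, 0, 0, 0.053, -0.032, -0.015, 0, 0, 0, 0, 0.069, -0.043, -0.02, 0, 0, 0, 0, 0.086, -0.053, -0.026, 0, 0, 0, 0, 0.103, -0.064, -0.031, 0, 0, 0, 0, 0.103, -0.064, -0.031, 0, 0]}}

```text
time: 22.35
ee_pos: [0.4568, 0.1148, 0.1893]
orientation: [0.453, 0.891, 0.002, -0.0]
wrist_force: [-1.3, 0.2, 0.8]
finger_gap: 0.047
gripper_force: 0.8
```

```bash
python3 push.py 50;python3 - <<'E'
from h import *
np.set_printoptions(precision=4,suppress=True)
s=readout.read_state();print(s['gripper_force'])
p,d,c,f=cam('side'); W=pts(d,c,f); z=W[...,2]
q=W-np.array([.525,-.006,0]); r=np.hypot(q[...,0],q[...,1]); m=(d>0)&(r>.03)&(r<.12)&(z>.085)&(z<.135)&(q[...,0]<.02)&(q[...,1]>-.02)
P=q[m]; print(len(P)); a=np.arctan2(P[:,1],-P[:,0]); 
for lo in(.04,.06,.08,.1): k=abs(np.hypot(P[:,0],P[:,1])-lo)<.01; print(lo,k.sum(),np.median(a[k]),P[k,2].min(),P[k,2].max())
E
```

```text
50 row [-0.003, 0.001, 0.044, -0.03, -0.018, -0.003] nrows 0.5
tool yaw 0.941 lever ang 0.948 r 0.138 Ftan 0.94 Ftot [-1.3   0.18  0.84] gap 0.04700193119660808
0.7827118664863519
173
0.04 41 0.774806310307551 0.107251400594242 0.12291916918535653
0.06 40 0.8110196189842553 0.10698025903672106 0.12463345881267694
0.08 37 0.8676404465369008 0.10635647829940896 0.12076322947306002
0.1 38 0.8664377954555194 0.10256517917810856 0.12190206510145395
```

Emit:
{"name": "arm_command", "arguments": {"rows": [0, 0, 0.015, -0.01, -0.006, 0, 0, 0, 0, 0.03, -0.02, -0.012, 0, 0, 0, 0, 0.044, -0.03, -0.018, 0, 0, 0, 0, 0.044, -0.037, -0.025, 0, 0, 0, 0, 0.044, -0.044, -0.032, 0, 0, 0, 0, 0.044, -0.05, -0.038, 0, 0, 0, 0, 0.044, -0.05, -0.038, 0, 0]}}

```text
time: 23.1
ee_pos: [0.4414, 0.1034, 0.189]
orientation: [0.423, 0.906, 0.002, -0.001]
wrist_force: [-0.6, -0.0, -0.9]
finger_gap: 0.0471
gripper_force: 0.0
```

```bash
cat > ang.py <<'E'
from h import *
np.set_printoptions(precision=4,suppress=True)
s=readout.read_state();print(s['time'],s['gripper_force'],s['wrist_force'])
p,d,c,f=cam('side'); W=pts(d,c,f); z=W[...,2]
q=W-np.array([.525,-.006,0]); r=np.hypot(q[...,0],q[...,1]); m=(d>0)&(r>.02)&(r<.16)&(z>.085)&(z<.135)&(q[...,0]<.02)&(q[...,1]>-.02)
P=q[m]; P=P[(P[:,2]>.1)]
for lo in(.04,.06,.08,.1,.12): k=abs(np.hypot(P[:,0],P[:,1])-lo)<.01; print(lo,k.sum(),np.median(P[k],0))
k=abs(np.hypot(P[:,0],P[:,1])-.07)<.05; a=np.polyfit(P[k,0],P[k,1],1); print('lever ang',np.arctan(-a[0]))
cv2.imwrite('pics/last.png',cv2.resize(p[185:310,190:340,::-1],None,fx=4.8,fy=4.8,interpolation=cv2.INTER_CUBIC))
E
python3 ang.py; python3 push.py 50; python3 s.py
```

```text
23.1 0.0 [-0.6041 -0.0001 -0.883 ]
0.04 43 [-0.0292  0.0258  0.1174]
0.06 42 [-0.0419  0.0411  0.1182]
0.08 41 [-0.0549  0.0559  0.1172]
0.1 39 [-0.0672  0.0734  0.1143]
0.12 39 [-0.0804  0.0905  0.1141]
lever ang 0.8719635516162876
50 row [-0.003, -0.0, 0.0, 0.021, 0.02, -0.002] nrows 0.2
tool yaw 0.873 lever ang 0.810 r 0.138 Ftan 0.62 Ftot [-0.13 -0.8   0.15] gap 0.04681117785968738
23.15 q [ 0.1027 -0.078   1.7646  0.0042  1.455  -0.5955] p [0.4416 0.1034 0.189 ] grip [0.4415 0.1038 0.1106] gap 0.04681117785968738 gf 0.0 F [-0.129  -0.8045  0.1516] T [ 0.0243 -0.1462  0.0326]
y [0.7663 0.6425 0.0024] z [-0.0004  0.0041 -1.    ]
```

Emit:
{"name": "arm_command", "arguments": {"rows": [0, 0, 0, 0, 0, 0.1, 0, 0, 0, 0, 0, 0, 0.25, 0, 0, 0, 0, 0, 0, 0.4, 0, 0, 0, 0, -0.2, 0, 0.5, 0, 0, 0, 0, -0.2, 0, 0.5, 0, 0, 0, 0, -0.2, 0, 0.5, 0]}}

```text
time: 23.75
ee_pos: [0.381, 0.1038, 0.3415]
orientation: [0.422, 0.906, 0.003, 0.001]
wrist_force: [-0.5, 0.5, -0.5]
finger_gap: 0.0468
gripper_force: 0.0
```

```bash
python3 ang.py
```

```text
23.75 0.0 [-0.5078  0.491  -0.5388]
0.04 42 [-0.0296  0.028   0.118 ]
0.06 40 [-0.0419  0.0429  0.1169]
0.08 38 [-0.0545  0.059   0.1163]
0.1 39 [-0.067   0.0736  0.1153]
0.12 40 [-0.0804  0.0889  0.1146]
lever ang 0.8694115910041986
```

View pics/last.png

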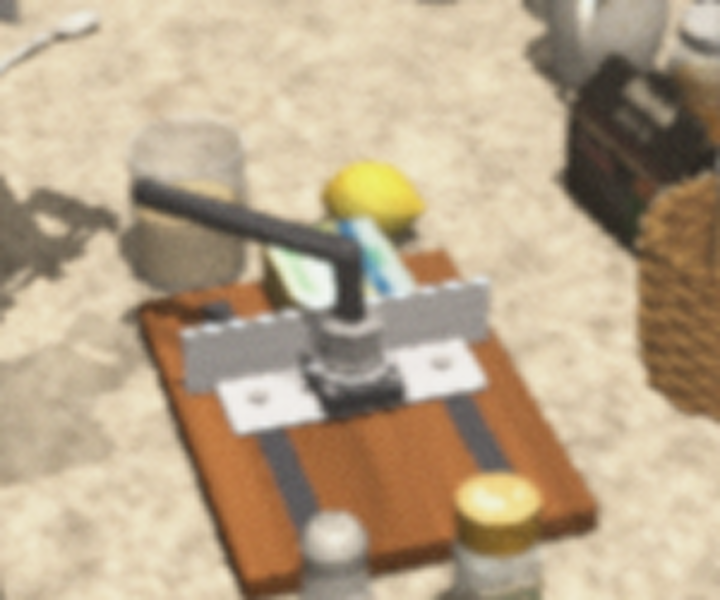

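The key is seated at (350,310) with its lever level and free, running to (145,190). The lemon, cheese, candle, salt and spice in view have not moved.

```bash
python3 -c "
from plant import job; print(job.hand_in())"
```

```text
the job is handed in; nothing more can be done
None
```

The job is handed in: the key's short arm is seated in the screw with the long arm level and released, and the screw was turned until the torque rose past running level to a measured peak of about 0.89 N m; no verdict came back.

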